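Load the blank magazine of a drilling feeder

ROBOT

A 6-joint arm with a two-finger parallel gripper is mounted at the origin on the work surface. World frame = base frame: x ahead of the robot, y to its left, z up, the work surface at z = 0. Lengths are in m, angles in degrees, forces in N, time in s.
With the tool pointing down it reaches from about 0.4 to 0.825 m from the base axis. Payload 7 kg.
Tool frame: the origin (TCP) lies on the centre line of the jaws, within the pads' length; the fingertips stand 11 mm ahead of it and the grasp point (between the pads) lies 8 mm behind it; z points along the fingers, y is the direction in which the jaws open and shut (so a half turn about z gives the same grasp; the last joint's range is limited). The gripper opens to 88 mm and grips with 3 to 60 N. Pads are 19 mm wide; open, the fingers measure 130 mm over their backs; the gripper's body (78 mm by 193 mm) begins 47 mm behind the grasp point.
Start: joints at [16.507, 20.546, 0.682, 0, -70.136, -16.507], TCP at [0.675, -0, 0.238] pointing down, gripper open.
Joint ranges: [-176.03, 176.03], [-82.01, 121.73], [-58.28, 71.71], [-173.87, 95.51], [-174.79, -0.11], [-173.66, 173.66]. Speed limits (degrees/s): [136.94, 136.94, 172.46, 180, 180, 180].

INTERFACE

Orientations are given as [roll, pitch, yaw] about the fixed x, y, z axes, in that order (R = Rz(yaw) Ry(pitch) Rx(roll)).
In Python, from plant import ctrl, cams, order gives the robot as it stands.
- The arm moves only by the tool jog_arm, never from a script. Its argument "motion" is a list of rows, each an object with "offset": the shift along the tool's x, y, z in mm, a list of three; "roll": the turn about the tool's z in rad; "hand": the finger opening in mm, from 0 to 87.6. A call has 1 to 20 rows; each row is the pose to reach, as a shift and turn from the pose commanded when the call began, along the tool's axes at that moment; what a row does not reach only later rows make up. A row lasts 1/12 s, in which the tool goes at most 41.7 mm and 7.16 degrees, less where a joint would pass 70% of its speed; a pose out of reach is approached as far as the arm can. A call with a gripper value outside its range is refused whole. The fingers move at their own pace and stop on an object; the grip force is fixed at half the most. Time passes only in rows, so rows that repeat a pose let the fingers close. It gives the time, the measured TCP pose, the force and the opening at its end, in the units of the state.
- ctrl.get_obs(): the state, without advancing time (a new reading comes with each control period).
- cams.snapshot(name): name is "scene" or "side" or "wrist"; returns a dict with "img" (400x640x3 uint8, red, green, blue), "K" (3x3 intrinsics, pixels), "cam_to_world" (4x4, takes a point from camera to world coordinates); the wrist camera has in their place "T_tool_cam" (4x4, takes a point from camera to tool coordinates, whose origin is the TCP and whose axes are the flange's). Camera axes: x right, y down, z forward; pixel columns grow to the right and rows downward; lengths in m; the calibration is good to about 2 mm. A picture is of the moment at which its call begins: read the wrist's pose just before it. There is no depth.
- order.close_job(): hands the job in, once; it reports no verdict.
The state is a dict: "clock": time; "joint_pos": joint angles; "qvel": joint speeds; "tau": joint torques, N m; "tool_pos": TCP position; "orientation": TCP orientation; "force": force on the tool from outside, world axes, zero at the start; "moment": the same for the moment, N m; "opening": finger opening in m.
Only numpy, scipy, OpenCV 4.12 (cv2) and the standard library are available. Lean on these libraries where they do the work, as an engineer would, in place of code of your own. Each camera call takes 0.05 s, during which the arm holds its last target. There are 200 camera calls.

TASK

Slide the magazine's cover fully open and load all the beech blanks that lie on the bench, one on another, pushing each down against the spring platform until both catches have snapped over it and it lies level. When all are in, slide the cover fully shut and set the tally slider to the number of blanks loaded. Leave the paint tin, the tape and the spanner alone.

Things in the scene. Friction and masses are not known exactly. Their poses are not given: they have to be found in the camera images.
- magazine: The feed magazine, fixed to the bench: an upright green and aluminium box around a rectangular well, with a lower green housing on its -x side. Origin on the bench under the centre of the well; x along the well's long side, y across it, z up. A 4 mm foot plate spans x -185 to 95, y -150 to 70 mm.
- well_top (a point): Centre of the well's open top, level with the top edge of its walls, 152 mm above the bench. Inside, the well is 115 mm long (magazine x) and 52 mm wide (y); side walls 6 mm thick, end blocks 27 mm. Two steel rails for the cover lie along y at x = +-80 mm (10 mm wide, tops 166 mm above the bench, y = +45 to -145 mm).
- mouth (a point): Centre of the well at the height of the flat underside of the two spring catches, 136 mm above the bench. A blank that is home has its top face here. A blank laid in the open well rests on the catches' slopes, its underside about 11 mm above here; push its middle down with 10 to 25 N until its top is 2 to 5 mm below here and both catches snap over it.
- catch_near_tip (a point): Lower edge of the tip of the steel spring catch in the well's -x end: a nose 20 mm wide that sticks 9 mm into the well. Its slope falls from 15 mm above its underside at the wall to 3 mm at the tip. It yields outward as a blank is pushed down past it, then snaps back over it.
- catch_far_tip (a point): The same on the catch in the well's +x end.
- platform (a joint): Depth (m) of the spring platform (aluminium plate 106 x 44 mm) in the well: 0 = up, its top 2 mm below the catches' underside; range 0 to 0.120. The spring pushes up with about 4 N at the top and 70 N/m more going down, and holds the pile up against the catches. With n blanks home it reads about 0.022 n - 0.002.
- cover (a joint): How far (m) the steel sliding cover is open: 0 = shut over the well, 0.10 = fully open. It opens along the magazine's -y, with about 2 N friction, and stays where it is left. The plate is 148 mm (x) by 72 mm (y), 4 mm thick, its top 158 mm above the bench.
- cover_grip (a point): Top centre of the black grip ridge on the middle of the cover: 70 mm long (magazine x), 12 mm thick (y), 30 mm high above the plate; this point is 188 mm above the bench.
- tally (a joint): Position (m) of the tally slider on the green housing: 0 = at the first (longer) white mark, 0.020 more for each blank, so 0.060 = three, 0.080 = four, 0.100 = five (end stop). It moves along the magazine's +y with about 1.5 N friction and stays where it is left.
- tally_top (a point): Top centre of the black tally grip: 28 mm (magazine x) by 20 mm (y), 40 mm high; the top is about 174 mm above the bench, the top of its aluminium track 134 mm.
- tally_zero (a point): Where the centre of the tally grip stands, seen from above, at the zero mark (the -y end of the track). Six white marks run along the track's -x side, 20 mm apart, the first longer.
- housing_top (a point): Centre of the top of the green housing that carries the tally: 85 mm (x) by 190 mm (y), 120 mm high.
- blank1: A drilled beech blank, a flat wooden bar 110 mm long (x) by 46 mm wide (y) by 22 mm thick (z) with two dark holes, about 80 g, lying flat on the bench at the start. Origin at its centre. All blanks are alike, either way up and either way round. None if absent: there are three to five.
- blank2: A drilled beech blank, a flat wooden bar 110 mm long (x) by 46 mm wide (y) by 22 mm thick (z) with two dark holes, about 80 g, lying flat on the bench at the start. Origin at its centre. All blanks are alike, either way up and either way round. None if absent: there are three to five.
- blank3: A drilled beech blank, a flat wooden bar 110 mm long (x) by 46 mm wide (y) by 22 mm thick (z) with two dark holes, about 80 g, lying flat on the bench at the start. Origin at its centre. All blanks are alike, either way up and either way round. None if absent: there are three to five.
- blank4: A drilled beech blank, a flat wooden bar 110 mm long (x) by 46 mm wide (y) by 22 mm thick (z) with two dark holes, about 80 g, lying flat on the bench at the start. Origin at its centre. All blanks are alike, either way up and either way round. None if absent: there are three to five.
- blank5: A drilled beech blank, a flat wooden bar 110 mm long (x) by 46 mm wide (y) by 22 mm thick (z) with two dark holes, about 80 g, lying flat on the bench at the start. Origin at its centre. All blanks are alike, either way up and either way round. None if absent: there are three to five.
- paint_tin: Bystander: a closed paint tin, 80 mm across and 100 mm high, on the far side of the bench. Origin at the centre of its underside.
- tape_roll: Bystander: a grey roll of tape, 90 mm across and 40 mm high. Origin at the centre of its underside.
- spanner: Bystander: a steel spanner 190 mm long lying on the bench. Origin at the middle of its underside.
Things that resemble listed ones, but are neither listed nor needed, are in the scene too. Leave any green look-alike of the blank3 alone. What is shaped like the blank2 but white is not meant.

How it is judged:
By the outcome, as a careful person would: the job done as asked, in the order asked, and still so for the second after the job is handed in, with the robot touching nothing.
Of blank1, blank2, blank3, blank4, blank5 only 3 to 5 are there at a start; the rules pass over those that are not, and their reading is None.
At some moment in a run one of blank1, blank2, blank3, blank4, blank5 may be knocked a few centimetres aside while the robot is not near it.
It also fails if it takes over 210 s, if anything falls off the work surface, if the arm or the gripper's body presses on something with over 40 N, if the wrist force passes 120 N, or if a joint passes its speed limit or range.

## Working session

There is one attempt and no reset: what is moved stays moved. The work goes in short steps, Python scripts to look and compute and a tool call to move; the robot and the scene stay as the last step left them, time stands still between calls to the robot, and variables do not carry over. Pictures are saved under pics/ and viewed, about 12 in all and at most 16, crops included, and the job is handed in when it is done.

Besides the shell and the picture viewer there is one more tool, called after ">>>" by a JSON object that holds its "method" and its "body". jog_arm: Moves the arm, as the interface text tells. Its arguments: {"type":"object","properties":{"motion":{"type":"array"}},"required":["motion"]}

```bash
mkdir -p pics; ls; cat > h.py <<'E'
import numpy as np,cv2
from plant import ctrl,cams,order
from scipy.spatial.transform import Rotation as R
def Ttool():
    o=ctrl.get_obs();T=np.eye(4);T[:3,:3]=R.from_euler('xyz',o['orientation'],degrees=True).as_matrix();T[:3,3]=o['tool_pos'];return T
def snap(n,f=None):
    T=Ttool();s=cams.snapshot(n)
    C=s['cam_to_world'] if 'cam_to_world' in s else T@s['T_tool_cam']
    if f: cv2.imwrite('pics/'+f,s['img'][:,:,::-1])
    return s['img'],np.array(s['K']),np.array(C)
def ray(K,C,u,v,z):
    d=C[:3,:3]@np.linalg.solve(K,[u,v,1]);return C[:3,3]+d*(z-C[2,3])/d[2]
def proj(K,C,p):
    q=np.linalg.inv(C)@np.append(p,1);q=K@q[:3];return q[:2]/q[2]
E
python3 - <<'E'
from h import *
print(ctrl.get_obs())
for n in('scene','side','wrist'):
    i,K,C=snap(n,n+'0.png');print(n,K.tolist(),C.round(4).tolist())
E
```

```text
pics
{'clock': 0.0, 'joint_pos': array([ 1.65073304e+01,  2.05914475e+01,  6.33821911e-01, -2.00617136e-02,
       -7.01354261e+01, -1.65047356e+01]), 'qvel': array([-0.03762518, -0.02566371, -0.04549711,  0.01208359,  0.07389055,
       -0.07305399]), 'tau': array([-8.00930356e-04, -5.82726967e+01,  2.93058443e+01,  6.99745238e+00,
        6.93249181e-03, -2.06530804e-04]), 'tool_pos': array([ 6.74531084e-01, -2.00218469e-05,  2.36623079e-01]), 'orientation': array([ 1.79905424e+02, -8.35585149e-03, -9.00042306e+01]), 'force': array([-0.73525957,  0.13615332, -0.20560071]), 'moment': array([ 0.01602478, -0.0122485 , -0.00747377]), 'opening': 0.08805281410337742}
scene [[410.87688171566776, 0.0, 318.0199044117406], [0.0, 410.87688171566776, 198.13389049716648], [0.0, 0.0, 1.0]] [[0.6123, 0.6447, -0.4576, 1.0705], [0.7905, -0.4903, 0.367, -0.5124], [0.0122, -0.5865, -0.8099, 1.1174], [0.0, 0.0, 0.0, 1.0]]
side [[418.51686759193313, 0.0, 316.9563158532517], [0.0, 418.51686759193313, 205.45079347332793], [0.0, 0.0, 1.0]] [[0.8208, -0.3102, 0.4796, 0.0431], [-0.5709, -0.4193, 0.7058, -0.828], [-0.0178, -0.8532, -0.5213, 0.703], [0.0, 0.0, 0.0, 1.0]]
wrist [[281.12077704073, 0.0, 318.2642878948919], [0.0, 281.12077704073, 197.6655829352378], [0.0, 0.0, 1.0]] [[-1.0, 0.0007, -0.0025, 0.6752], [0.0001, 0.969, 0.2471, -0.0673], [0.0026, 0.2471, -0.969, 0.384], [0.0, 0.0, 0.0, 1.0]]
```

View pics/scene0.png

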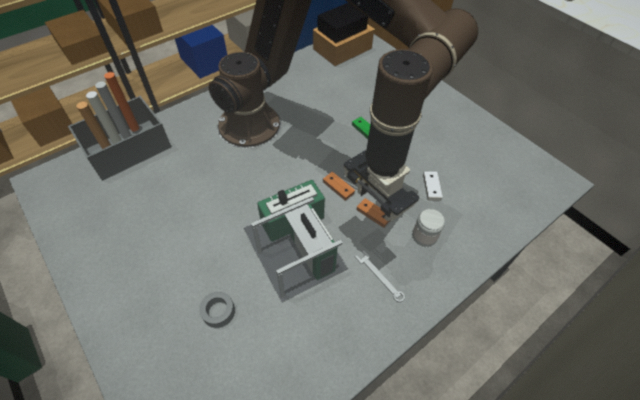

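View pics/side0.png

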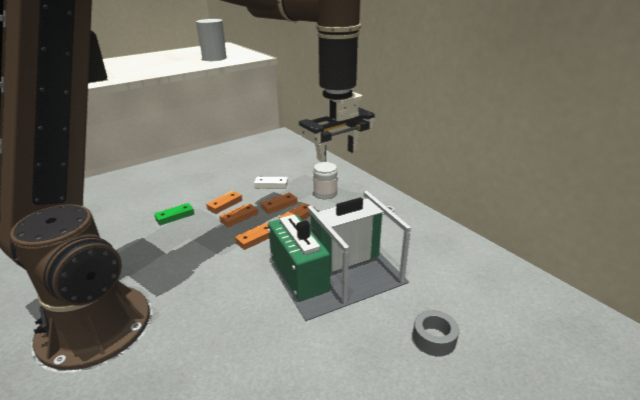

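Scene: magazine near (290,235), blanks at (339,185) and (373,211), others hidden by the arm. Side: five orange bars at (224,201), (239,214), (279,202), (255,234), (295,212); green (174,213) and white (271,182) are the look-alikes.

View pics/wrist0.png

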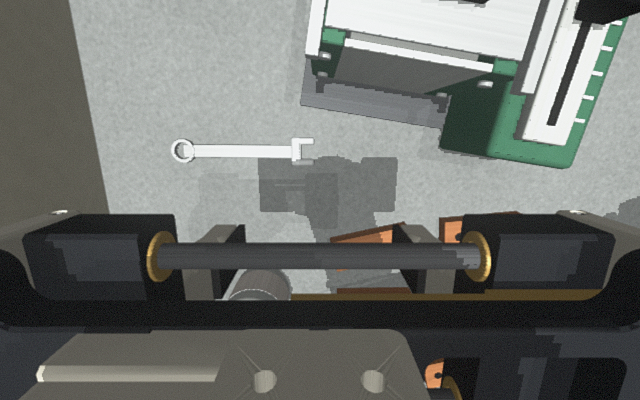

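```bash
cat >> h.py <<'E'
def blanks(name,f=None,z=.022,amin=60):
    img,K,C=snap(name,f);h=cv2.cvtColor(img,cv2.COLOR_RGB2HSV)
    m=cv2.inRange(h,(3,110,50),(20,255,255))
    m=cv2.morphologyEx(m,cv2.MORPH_CLOSE,np.ones((3,3)))
    out=[]
    for c in cv2.findContours(m,cv2.RETR_EXTERNAL,cv2.CHAIN_APPROX_NONE)[0]:
        if cv2.contourArea(c)<amin: continue
        P=np.array([ray(K,C,u,v,z)[:2] for u,v in c[:,0]],np.float32)*1000
        if np.hypot(*P.mean(0))>900 : continue
        (x,y),(a,b),t=cv2.minAreaRect(P)
        if a<b:a,b,t=b,a,t+90
        t=(t+90)%180-90
        out.append((x,y,a,b,t));print(name,'px',c[:,0].mean(0).round(),'xy',round(x,1),round(y,1),'size',round(a),round(b),'ang',round(t,1))
    return out
E
python3 - <<'E'
from h import *
for n in('side','scene','wrist'): blanks(n)
E
```

```text
side px [253. 235.] xy 439.6 66.4 size 117 70 ang 5.3
side px [238. 214.] xy 449.6 193.8 size 120 72 ang 6.3
side px [296. 212.] xy 600.5 90.5 size 108 67 ang 11.1
side px [279. 203.] xy 583.5 180.8 size 120 73 ang 0.9
side px [224. 201.] xy 446.3 291.4 size 124 70 ang 15.3
scene px [373. 212.] xy 601.7 94.1 size 107 49 ang 12.9
scene px [339. 185.] xy 448.2 73.5 size 112 49 ang 5.4
scene px [ 91. 121.] xy -348.6 -481.1 size 280 44 ang -3.4
scene px [ 29. 125.] xy -490.3 -639.0 size 404 243 ang -13.5
scene px [121. 100.] xy -404.3 -339.6 size 398 46 ang -7.0
scene px [356.  41.] xy -158.7 673.6 size 399 275 ang 71.4
scene px [211.   7.] xy -793.9 291.6 size 172 121 ang -9.9
scene px [159.  13.] xy -879.6 60.5 size 431 353 ang -11.2
wrist px [442. 380.] xy 479.2 331.7 size 93 42 ang -63.0
wrist px [444. 295.] xy 489.6 170.6 size 450 20 ang -0.4
wrist px [364. 236.] xy 614.9 76.1 size 84 25 ang -0.0
wrist px [468. 247.] xy 465.5 95.6 size 118 48 ang -50.0
```

Wrist: the fingers block the middle; magazine edge top right, spanner at (240,150). Five blanks are confirmed. Now a close crop of the magazine for its pose.

```bash
python3 - <<'E'
import cv2,numpy as np
a=cv2.imread('pics/side0.png')[180:330,250:420];b=cv2.imread('pics/scene0.png')[170:310,235:360]
a=cv2.resize(a,None,fx=4,fy=4,interpolation=cv2.INTER_CUBIC)[:,:];b=cv2.resize(b,None,fx=4,fy=4,interpolation=cv2.INTER_CUBIC)
cv2.imwrite('pics/a.png',a);cv2.imwrite('pics/b.png',b)
E
```

```text
(no output)
```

View pics/a.png

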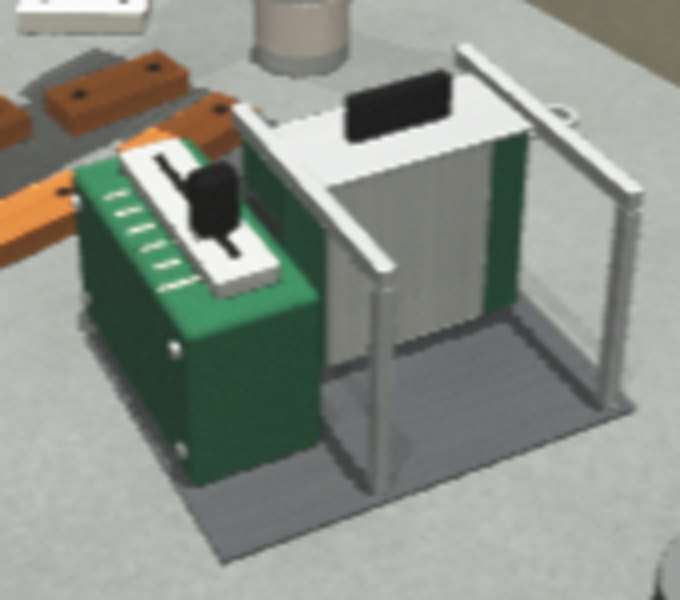

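View pics/b.png

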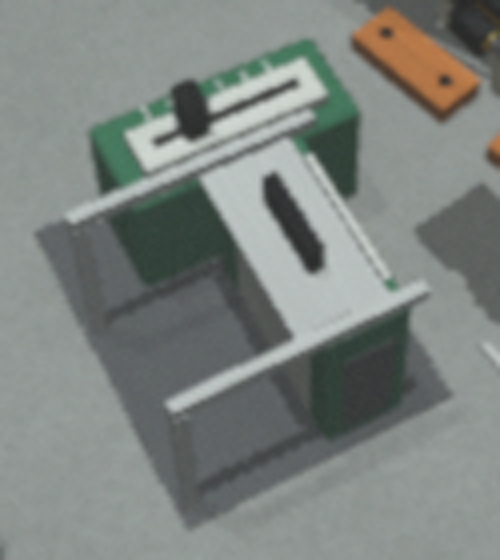

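```bash
python3 - <<'E'
from h import *
from scipy.optimize import least_squares
cam={n:snap(n)[1:] for n in('side','scene')}
off={'side':(250,180),'scene':(235,170)}
def px(n,u,v): return off[n][0]+u/4,off[n][1]+v/4
M=[(-80,-145),(-80,45),(80,-145),(80,45)]
P={'side':[(386,270),(241,108),(633,192),(466,48)],'scene':[(76,218),(307,117),(178,406),(423,289)]}
foot=[(-185,-150),(95,-150)]
src=[];dst=[]
for n in P:
    for m,p in zip(M,P[n]):
        src.append(m);dst.append(ray(*cam[n],*px(n,*p),.166)[:2]*1000)
for n,ps in {'side':[(222,562),(632,406)],'scene':[(38,234),(190,528)]}.items():
    for m,p in zip(foot,ps): src.append(m);dst.append(ray(*cam[n],*px(n,*p),.004)[:2]*1000)
src=np.array(src,float);dst=np.array(dst)
def f(q):
    c,s=np.cos(q[2]),np.sin(q[2]);return (src@np.array([[c,s],[-s,c]])+q[:2]-dst)
r=least_squares(lambda q:f(q).ravel(),[600,-50,0]);print(r.x[:2],np.degrees(r.x[2]));print(f(r.x).round(1).tolist())
c,s=np.cos(r.x[2]),np.sin(r.x[2])
def loc(p): d=p[:2]*1000-r.x[:2];return (d@np.array([[c,-s],[s,c]])).round(1)
print('grip',loc(ray(*cam['side'],*px('side',398,84),.188)),loc(ray(*cam['scene'],*px('scene',294,220),.188)))
print('tally',loc(ray(*cam['side'],*px('side',214,170),.174)),loc(ray(*cam['scene'],*px('scene',187,88),.174)))
print('firstmark',loc(ray(*cam['side'],*px('side',178,287),.12)),'last',loc(ray(*cam['side'],*px('side',118,196),.12)))
print('tape',ray(*cam['scene'],217,303,.04),'tin',ray(*cam['scene'],431,217,.1),'spanner',ray(*cam['scene'],361,259,0),ray(*cam['scene'],400,297,0))
E
```

```text
[ 595.19999086 -148.79644802] -9.124864127077089
[[3.1, -1.7], [3.5, 5.4], [4.5, -2.0], [2.9, 5.3], [-4.1, -4.7], [-1.8, 6.3], [-3.8, -5.6], [-2.4, 4.8], [1.5, -0.6], [3.7, -3.4], [-5.4, -1.5], [-1.8, -2.3]]
grip [ -2.  -11.9] [  7.2 -15.9]
tally [-129.9  -26.7] [-135.2  -27.3]
firstmark [-165.5  -51.6] last [-162.7   48.7]
tape [ 0.57387968 -0.45926745  0.04      ] tin [0.75349557 0.1734263  0.1       ] spanner [ 0.6985088  -0.04193475  0.        ] [ 0.85802883 -0.03329458  0.        ]
```

>>> {"method": "jog_arm", "body": {"motion": [{"offset":[160,14,-62],"roll":1.728,"hand":66},{"offset":[160,14,-62],"roll":1.728,"hand":66},{"offset":[160,14,-62],"roll":1.728,"hand":66},{"offset":[160,14,-62],"roll":1.728,"hand":66},{"offset":[160,14,-62],"roll":1.728,"hand":66},{"offset":[160,14,-62],"roll":1.728,"hand":66},{"offset":[160,14,-62],"roll":1.728,"hand":66},{"offset":[160,14,-62],"roll":1.728,"hand":66},{"offset":[160,14,-62],"roll":1.728,"hand":66},{"offset":[160,14,-62],"roll":1.728,"hand":66},{"offset":[160,14,-62],"roll":1.728,"hand":66},{"offset":[160,14,-62],"roll":1.728,"hand":66},{"offset":[160,14,-62],"roll":1.728,"hand":66},{"offset":[160,14,-62],"roll":1.728,"hand":66},{"offset":[160,14,-62],"roll":1.728,"hand":66},{"offset":[160,14,-62],"roll":1.728,"hand":66},{"offset":[160,14,-62],"roll":1.728,"hand":66}]}}

```text
clock: 1.82
tool_pos: [0.661, -0.16, 0.2996]
orientation: [-180.0, -0.0, 171.2]
force: [0.6, 0.3, 0.4]
opening: 0.066
```

```bash
python3 - <<'E'
from h import *
o=ctrl.get_obs();print(o['tool_pos'],o['orientation'],o['joint_pos'],o['clock'])
i,K,C=snap('wrist','w1.png');print(C)
blanks('scene');blanks('side')
E
```

```text
[ 0.66097582 -0.16002382  0.29956219] [-1.79999388e+02 -2.35529080e-04  1.71194835e+02] [ 2.77209417e+00  1.93879443e+01  6.97122269e+00  5.65090734e-04
 -7.75836319e+01 -1.01577381e+02] 1.8167
[[ 1.53083473e-01  9.57785070e-01  2.43337644e-01  5.95985236e-01]
 [ 9.88213247e-01 -1.48328095e-01 -3.78596635e-02 -1.51071337e-01]
 [-1.67611301e-04  2.46265173e-01 -9.69202475e-01  4.46899957e-01]
 [ 0.00000000e+00  0.00000000e+00  0.00000000e+00  1.00000000e+00]]
scene px [374. 212.] xy 602.3 93.8 size 107 50 ang 11.5
scene px [394. 196.] xy 593.4 189.2 size 111 50 ang 0.9
scene px [369. 169.] xy 458.3 201.0 size 112 53 ang 6.4
scene px [389. 155.] xy 454.8 298.9 size 109 54 ang 14.6
scene px [  5. 146.] xy -409.5 -762.3 size 169 41 ang -13.5
scene px [ 90. 121.] xy -352.4 -476.7 size 301 49 ang 0.2
scene px [ 40. 115.] xy -503.4 -621.4 size 351 185 ang -1.9
scene px [121. 100.] xy -404.1 -337.6 size 398 46 ang -5.0
scene px [334.  41.] xy -210.8 606.6 size 222 151 ang 47.9
scene px [158.  13.] xy -860.2 -23.8 size 384 374 ang 53.5
side px [253. 236.] xy 439.8 65.5 size 118 68 ang 6.1
side px [  5. 225.] xy -135.1 567.6 size 227 33 ang 88.2
side px [296. 212.] xy 600.7 88.6 size 108 66 ang 10.8
side px [238. 214.] xy 449.6 194.5 size 120 71 ang 6.8
side px [279. 202.] xy 584.2 181.4 size 122 72 ang 0.9
side px [224. 201.] xy 446.3 291.4 size 124 70 ang 15.3
```

View pics/w1.png

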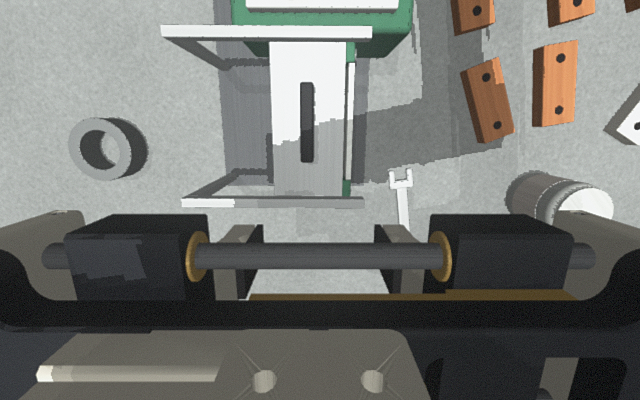

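Wrist: rails as horizontal bars at rows ~31 (cols 162–372) and ~203 (cols 182–364), cover grip at (307,122), cover slightly ajar (gap at cols 345–355).

```bash
python3 - <<'E'
from h import *
i,K,C=snap('wrist')
g=cv2.cvtColor(i,cv2.COLOR_RGB2HSV)
# rail edges: columns profile
for c in(200,240,330): print('col',c,i[15:50,c,0].tolist())
for c in(200,250,340): print('col',c,i[190:215,c,0].tolist())
for r in(30,32): print('row',r,i[r,155:170,0].tolist(),i[r,362:378,0].tolist())
for r in(202,204): print('row',r,i[r,175:190,0].tolist(),i[r,355:372,0].tolist())
m=cv2.inRange(g,(0,0,0),(180,255,60))
for c in cv2.findContours(m[:205].copy(),0,2)[0]:
    if cv2.contourArea(c)>200: print(cv2.boundingRect(c),cv2.minAreaRect(c))
E
```

```text
col 200 [173, 171, 178, 178, 179, 173, 176, 173, 172, 171, 193, 233, 238, 236, 234, 233, 233, 233, 235, 234, 240, 228, 121, 76, 74, 82, 148, 182, 173, 134, 92, 84, 86, 84, 88]
col 240 [95, 104, 99, 102, 100, 96, 104, 96, 98, 95, 133, 236, 241, 237, 239, 236, 237, 236, 238, 239, 242, 233, 129, 82, 80, 87, 104, 123, 127, 125, 125, 130, 126, 127, 121]
col 330 [101, 101, 102, 102, 104, 101, 103, 101, 98, 95, 124, 242, 243, 240, 239, 239, 240, 241, 242, 244, 244, 250, 197, 112, 90, 78, 97, 247, 249, 243, 242, 243, 243, 242, 242]
col 200 [89, 91, 91, 93, 87, 78, 87, 92, 138, 238, 240, 235, 233, 231, 233, 234, 233, 193, 170, 173, 177, 187, 197, 163, 81]
col 250 [164, 167, 162, 159, 176, 157, 107, 82, 91, 150, 168, 159, 163, 156, 163, 159, 157, 152, 171, 180, 183, 185, 186, 180, 178]
col 340 [168, 170, 171, 171, 175, 164, 109, 86, 84, 138, 150, 152, 150, 151, 154, 149, 150, 143, 172, 171, 163, 164, 170, 170, 172]
row 30 [178, 176, 180, 182, 176, 197, 238, 231, 232, 234, 232, 233, 232, 230, 229] [238, 238, 240, 239, 240, 240, 238, 239, 244, 239, 103, 73, 79, 83, 84, 83]
row 32 [172, 176, 179, 182, 177, 198, 236, 235, 233, 232, 231, 233, 231, 232, 232] [242, 241, 241, 241, 242, 242, 242, 244, 248, 236, 79, 57, 66, 72, 66, 72]
row 202 [177, 180, 180, 181, 174, 176, 201, 236, 231, 233, 233, 232, 233, 233, 234] [151, 155, 157, 149, 154, 153, 149, 150, 152, 151, 176, 176, 170, 174, 175, 175, 168]
row 204 [179, 182, 182, 184, 183, 177, 195, 237, 233, 232, 232, 230, 234, 234, 230] [151, 152, 157, 152, 152, 150, 150, 150, 143, 143, 172, 171, 172, 177, 170, 168, 168]
(301, 128, 12, 34) ((306.5, 144.5), (33.0, 11.0), 90.0)
```

```bash
python3 - <<'E'
from h import *
i,K,C=snap('wrist')
P=[ray(K,C,u,v,.166)*1000 for u,v in((160.5,31.3),(372,31.5),(181.2,202.8),(364.9,203.3))]
for p in P:print(p.round(1))
print('len',np.linalg.norm(P[0]-P[1]),np.linalg.norm(P[2]-P[3]))
d=(P[1]-P[0]+P[3]-P[2])[:2];yaw=np.degrees(np.arctan2(-d[0],d[1]));print('yaw',yaw)
c=sum(P)[:2]/4;y=d/np.linalg.norm(d);x=np.array([y[1],-y[0]])
W=c+50*y;print('W',W,'sep',(P[2]-P[0])[:2]@x)
g=ray(K,C,307,122,.188)[:2]*1000;print('grip',g,'loc',(g-W)@x,(g-W)@y)
E
```

```text
[ 492.6 -277.9  166. ]
[522.2 -90.6 166. ]
[ 649.9 -303.2  166. ]
[ 680.  -115.3  166. ]
len 189.56686141245146 190.30626653178652
yaw -9.038255365667
W [ 594.00507409 -147.35639022] sep 159.33816841604354
grip [ 590.83754767 -160.31271472] loc -1.0928379373308765 -13.293053581380851
```

>>> {"method": "jog_arm", "body": {"motion": [{"offset":[69,-11,0],"roll":0.004,"hand":66},{"offset":[69,-11,0],"roll":0.004,"hand":66},{"offset":[69,-11,0],"roll":0.004,"hand":66},{"offset":[69,-11,60],"roll":0.004,"hand":50},{"offset":[69,-11,60],"roll":0.004,"hand":50},{"offset":[69,-11,90],"roll":0.004,"hand":40},{"offset":[69,-11,120],"roll":0.004,"hand":40},{"offset":[69,-11,120],"roll":0.004,"hand":40},{"offset":[69,-11,120],"roll":0.004,"hand":5},{"offset":[69,-11,120],"roll":0.004,"hand":5},{"offset":[69,-11,120],"roll":0.004,"hand":5},{"offset":[69,-11,120],"roll":0.004,"hand":5},{"offset":[69,-11,120],"roll":0.004,"hand":5},{"offset":[69,-11,120],"roll":0.004,"hand":5}]}}

```text
clock: 3.23
tool_pos: [0.5918, -0.1601, 0.1811]
orientation: [180.0, 0.1, 170.8]
force: [-0.8, -0.1, 6.2]
opening: 0.0119
```

>>> {"method": "jog_arm", "body": {"motion": [{"offset":[0,-15,0],"roll":0,"hand":5},{"offset":[0,-30,0],"roll":0,"hand":5},{"offset":[0,-45,0],"roll":0,"hand":5},{"offset":[0,-60,0],"roll":0,"hand":5},{"offset":[0,-72,0],"roll":0,"hand":5},{"offset":[0,-80,0],"roll":0,"hand":5},{"offset":[0,-84,0],"roll":0,"hand":5},{"offset":[0,-86,0],"roll":0,"hand":5},{"offset":[0,-86,0],"roll":0,"hand":5}]}}

```text
clock: 3.98
tool_pos: [0.5781, -0.2456, 0.1811]
orientation: [-180.0, 0.2, 170.8]
force: [0.1, -1.3, 4.7]
opening: 0.0118
```

>>> {"method": "jog_arm", "body": {"motion": [{"offset":[0,-1,0],"roll":0,"hand":5},{"offset":[0,-2,0],"roll":0,"hand":5},{"offset":[0,-2,0],"roll":0,"hand":5}]}}

```text
clock: 4.23
tool_pos: [0.5781, -0.2458, 0.1811]
orientation: [179.9, 0.2, 170.8]
force: [-0.4, 7.7, 8.4]
opening: 0.0119
```

>>> {"method": "jog_arm", "body": {"motion": [{"offset":[0,0,0],"roll":0,"hand":66},{"offset":[0,1,0],"roll":0,"hand":66},{"offset":[0,1,-40],"roll":0,"hand":66},{"offset":[0,1,-70],"roll":0,"hand":66},{"offset":[-29,362,-70],"roll":-0.37,"hand":66},{"offset":[-29,362,-70],"roll":-0.37,"hand":66},{"offset":[-29,362,-70],"roll":-0.37,"hand":66},{"offset":[-29,362,-70],"roll":-0.37,"hand":66},{"offset":[-29,362,-70],"roll":-0.37,"hand":66},{"offset":[-29,362,-70],"roll":-0.37,"hand":66},{"offset":[-29,362,-70],"roll":-0.37,"hand":66},{"offset":[-29,362,-70],"roll":-0.37,"hand":66},{"offset":[-29,362,-70],"roll":-0.37,"hand":66},{"offset":[-29,362,-70],"roll":-0.37,"hand":66},{"offset":[-29,362,-20],"roll":-0.37,"hand":66},{"offset":[-29,362,-20],"roll":-0.37,"hand":66},{"offset":[-29,362,-20],"roll":-0.37,"hand":66},{"offset":[-29,362,-20],"roll":-0.37,"hand":66}]}}

```text
clock: 5.73
tool_pos: [0.6636, 0.1049, 0.1996]
orientation: [-179.9, -0.1, -168.1]
force: [0.6, 0.2, 0.7]
opening: 0.0662
```

```bash
cat >> h.py <<'E'
W=np.array([594.,-147.4]);MY=-9.04
def rel(o,x,y,ang=None):
    """mm along tool axes from the current pose to world x,y ; ang: long-axis angle for tool x (mod 180)"""
    T=Ttool();d=T[:2,:2].T@(np.array([x,y])-1000*T[:2,3])
    psi=o['orientation'][2];r=None
    if ang is not None: r=-np.radians((ang-psi+90)%180-90)
    print('-> offset',d.round(1),'z now',round(o['tool_pos'][2]*1000,1),'roll',None if r is None else round(r,4),'psi',round(psi,2),'t',o['clock'])
E
python3 - <<'E'
from h import *
b=blanks('wrist','w2.png');o=ctrl.get_obs()
for x,y,a,bb,t in b: rel(o,x,y,t)
E
```

```text
wrist px [411. 296.] xy 781.6 255.3 size 427 16 ang -78.0
wrist px [192. 260.] xy 791.5 -33.1 size 61 24 ang 22.0
wrist px [442. 254.] xy 723.5 273.9 size 69 25 ang 22.5
wrist px [409. 137.] xy 591.8 192.4 size 109 49 ang 0.7
wrist px [326. 126.] xy 600.2 99.2 size 108 44 ang 13.3
wrist px [544.  42.] xy 467.8 303.9 size 82 57 ang 14.5
wrist px [453.  33.] xy 479.7 207.6 size 68 51 ang 6.6
wrist px [332.  17.] xy 488.7 81.2 size 45 33 ang -83.8
-> offset [-145.9  122.7] z now 200.9 roll 1.5703 psi -168.06 t 5.7833
-> offset [ -95.8 -161.5] z now 200.9 roll -0.1762 psi -168.06 t 5.7833
-> offset [-92.9 153. ] z now 200.9 roll -0.1844 psi -168.06 t 5.7833
-> offset [ 52.9 100.4] z now 200.9 roll 0.1968 psi -168.06 t 5.7833
-> offset [63.9  7.6] z now 200.9 roll -0.0241 psi -168.06 t 5.7833
-> offset [151.1 235.2] z now 200.9 roll -0.0439 psi -168.06 t 5.7833
-> offset [159.4 138.5] z now 200.9 roll 0.0929 psi -168.06 t 5.7833
-> offset [176.8  13. ] z now 200.9 roll -1.4711 psi -168.06 t 5.7833
```

View pics/w2.png

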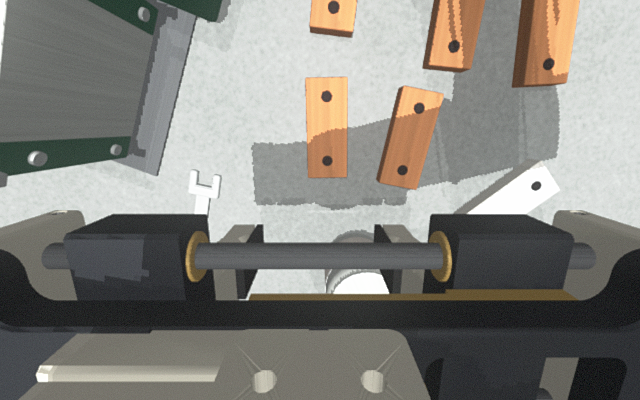

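Wrist now: target blank at (326,126), neighbour at (409,137), three more along the top edge, tin behind the fingers.

>>> {"method": "jog_arm", "body": {"motion": [{"offset":[64,7.6,0],"roll":-0.024,"hand":66},{"offset":[64,7.6,0],"roll":-0.024,"hand":66},{"offset":[64,7.6,40],"roll":-0.024,"hand":66},{"offset":[64,7.6,80],"roll":-0.024,"hand":66},{"offset":[64,7.6,120],"roll":-0.024,"hand":66},{"offset":[64,7.6,150],"roll":-0.024,"hand":66},{"offset":[64,7.6,170],"roll":-0.024,"hand":66},{"offset":[64,7.6,180],"roll":-0.024,"hand":66},{"offset":[64,7.6,180],"roll":-0.024,"hand":66},{"offset":[64,7.6,180],"roll":-0.024,"hand":38},{"offset":[64,7.6,180],"roll":-0.024,"hand":38},{"offset":[64,7.6,180],"roll":-0.024,"hand":38},{"offset":[64,7.6,180],"roll":-0.024,"hand":38},{"offset":[64,7.6,180],"roll":-0.024,"hand":38}]}}

```text
clock: 6.95
tool_pos: [0.6006, 0.1004, 0.0213]
orientation: [180.0, 0.2, -166.6]
force: [-2.0, -0.1, 6.7]
opening: 0.0454
```

>>> {"method": "jog_arm", "body": {"motion": [{"offset":[0,0,-30],"roll":0,"hand":38},{"offset":[0,0,-70],"roll":0,"hand":38},{"offset":[0,0,-110],"roll":0,"hand":38},{"offset":[0,0,-150],"roll":0,"hand":38},{"offset":[0,0,-190],"roll":0,"hand":38},{"offset":[63,-240,-190],"roll":0.392,"hand":38},{"offset":[63,-240,-190],"roll":0.392,"hand":38},{"offset":[63,-240,-190],"roll":0.392,"hand":38},{"offset":[63,-240,-190],"roll":0.392,"hand":38},{"offset":[63,-240,-190],"roll":0.392,"hand":38},{"offset":[63,-240,-190],"roll":0.392,"hand":38},{"offset":[63,-240,-190],"roll":0.392,"hand":38},{"offset":[63,-240,-190],"roll":0.392,"hand":38},{"offset":[63,-240,-190],"roll":0.392,"hand":38},{"offset":[63,-240,-190],"roll":0.392,"hand":38}]}}

```text
clock: 8.2
tool_pos: [0.5936, -0.1473, 0.2097]
orientation: [180.0, 0.0, 170.9]
force: [-0.3, -0.4, -1.2]
opening: 0.0457
```

```bash
python3 - <<'E'
from h import *
o=ctrl.get_obs();rel(o,594.7,-147.5,MY);print(o['force'],o['opening'],o['orientation'])
a,_,_=snap('wrist');i,K,C=snap('side');
b=cv2.resize(i[150:300,240:430],None,fx=4,fy=3.5)[:,:,::-1]
cv2.imwrite('pics/s3.png',b)
E
```

```text
-> offset [-1.1  0. ] z now 209.7 roll -0.0007 psi 170.92 t 8.2
[-0.33121754 -0.42011089 -1.15407246] 0.045674272232380984 [1.79984456e+02 1.14913311e-02 1.70921432e+02]
```

View pics/s3.png

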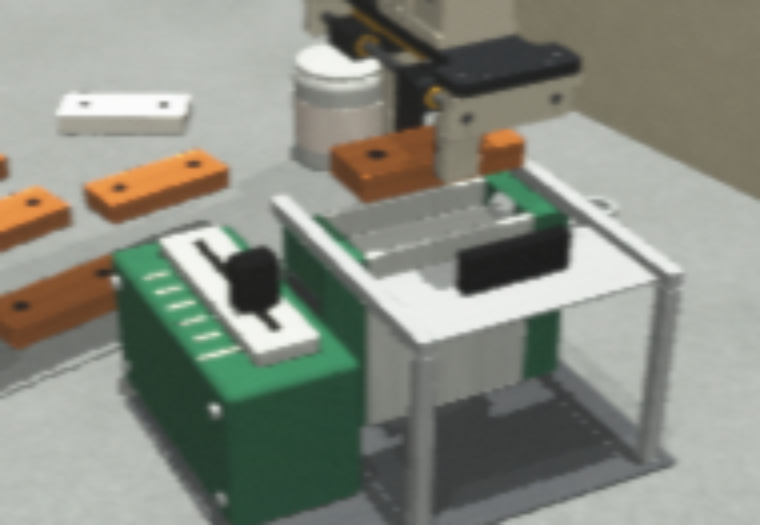

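Side view: cover open, blank level in the jaws over the well, clear of the rails.

>>> {"method": "jog_arm", "body": {"motion": [{"offset":[-1,0,12],"roll":0,"hand":38},{"offset":[-1,0,24],"roll":0,"hand":38},{"offset":[-1,0,31],"roll":0,"hand":38},{"offset":[-1,0,36],"roll":0,"hand":38},{"offset":[-1,0,39],"roll":0,"hand":38},{"offset":[-1,0,40],"roll":0,"hand":38},{"offset":[-1,0,40],"roll":0,"hand":38}]}}

```text
clock: 8.88
tool_pos: [0.5945, -0.1482, 0.1694]
orientation: [-180.0, -0.0, 170.9]
force: [-0.3, -0.0, -1.3]
opening: 0.0459
```

>>> {"method": "jog_arm", "body": {"motion": [{"offset":[0,0,1],"roll":0,"hand":38},{"offset":[0,0,2],"roll":0,"hand":38},{"offset":[0,0,2],"roll":0,"hand":38}]}}

```text
clock: 9.13
tool_pos: [0.5949, -0.1484, 0.1682]
orientation: [180.0, 0.1, 170.9]
force: [-0.6, -0.8, 1.9]
opening: 0.0457
```

>>> {"method": "jog_arm", "body": {"motion": [{"offset":[0,0,0],"roll":0,"hand":66},{"offset":[0,0,0],"roll":0,"hand":66},{"offset":[0,1,0],"roll":0,"hand":66},{"offset":[0,1,-30],"roll":0,"hand":66},{"offset":[0,1,-30],"roll":0,"hand":0},{"offset":[0,1,-30],"roll":0,"hand":0},{"offset":[0,1,-30],"roll":0,"hand":0},{"offset":[0,1,-30],"roll":0,"hand":0},{"offset":[0,1,-30],"roll":0,"hand":0},{"offset":[0,1,-30],"roll":0,"hand":0},{"offset":[0,1,-30],"roll":0,"hand":0}]}}

```text
clock: 10.05
tool_pos: [0.5945, -0.1473, 0.1971]
orientation: [-180.0, -0.0, 170.9]
force: [-0.2, 0.3, 0.2]
opening: 0.0252
```

```bash
python3 - <<'E'
from h import *
o=ctrl.get_obs();rel(o,594,-147.4,MY);print(o['force'],o['opening'])
i,K,C=snap('side');j=snap('wrist')[0]
b=cv2.resize(i[150:260,290:430],None,fx=4,fy=4)[:,:,::-1]
cv2.imwrite('pics/s4.png',b)
E
```

```text
-> offset [ 0.5 -0.1] z now 197.1 roll -0.0014 psi 170.88 t 10.05
[-0.16453108  0.29580084  0.17448561] 0.025207591816870836
```

View pics/s4.png

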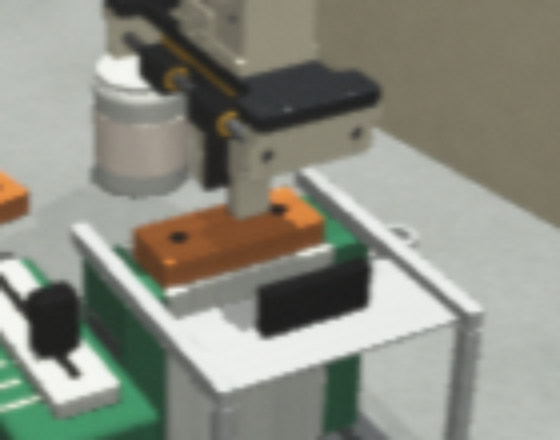

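Blank rests level on the catches, aligned with the well. Now close the fingers and push.

>>> {"method": "jog_arm", "body": {"motion": [{"offset":[0,0,0],"roll":0,"hand":0},{"offset":[0,0,0],"roll":0,"hand":0},{"offset":[0,0,0],"roll":0,"hand":0},{"offset":[0,0,5],"roll":0,"hand":0},{"offset":[0,0,12],"roll":0,"hand":0},{"offset":[0,0,18],"roll":0,"hand":0},{"offset":[0,0,22],"roll":0,"hand":0},{"offset":[0,0,26],"roll":0,"hand":0},{"offset":[0,0,30],"roll":0,"hand":0},{"offset":[0,0,34],"roll":0,"hand":0},{"offset":[0,0,38],"roll":0,"hand":0}]}}

```text
clock: 11.07
tool_pos: [0.5951, -0.1474, 0.1594]
orientation: [-180.0, 0.0, 170.9]
force: [0.6, 0.2, 3.9]
opening: 0.0004
```

>>> {"method": "jog_arm", "body": {"motion": [{"offset":[0,0,4],"roll":0,"hand":0},{"offset":[0,0,8],"roll":0,"hand":0},{"offset":[0,0,12],"roll":0,"hand":0},{"offset":[0,0,14],"roll":0,"hand":0},{"offset":[0,0,15],"roll":0,"hand":0},{"offset":[0,0,15],"roll":0,"hand":0}]}}

```text
clock: 11.57
tool_pos: [0.5949, -0.1474, 0.1443]
orientation: [180.0, 0.0, 170.9]
force: [1.4, -0.7, 3.7]
opening: 0.0004
```

>>> {"method": "jog_arm", "body": {"motion": [{"offset":[0,0,2],"roll":0,"hand":0},{"offset":[0,0,2],"roll":0,"hand":0},{"offset":[0,0,-20],"roll":0,"hand":0},{"offset":[0,0,-60],"roll":0,"hand":0},{"offset":[-67,0,-80],"roll":0,"hand":30},{"offset":[-67,0,-80],"roll":0,"hand":66},{"offset":[-67,0,-80],"roll":0,"hand":66},{"offset":[-67,0,-80],"roll":0,"hand":66}]}}

```text
clock: 12.23
tool_pos: [0.6609, -0.1578, 0.2233]
orientation: [180.0, -0.1, 170.8]
force: [-0.9, 0.8, -0.7]
opening: 0.0215
```

```bash
cat >> h.py <<'E'
def wellcheck(f=None,z=.136):
    img,K,C=snap('wrist');h=cv2.cvtColor(img,cv2.COLOR_RGB2HSV)
    if f: cv2.imwrite('pics/'+f,cv2.resize(img[:230,180:460],None,fx=2.5,fy=2.5)[:,:,::-1])
    m=cv2.inRange(h,(3,90,30),(22,255,255));m[210:]=0
    c,s=np.cos(np.radians(MY)),np.sin(np.radians(MY))
    for k in cv2.findContours(m,0,1)[0]:
        if cv2.contourArea(k)<300: continue
        P=np.array([ray(K,C,u,v,z)[:2]*1000 for u,v in k[:,0]])-W
        L=P@np.array([[c,-s],[s,c]])
        if abs(L.mean(0)).max()>60: continue
        print('well z',z,'x',L[:,0].min().round(1),L[:,0].max().round(1),'y',L[:,1].min().round(1),L[:,1].max().round(1))
E
python3 - <<'E'
from h import *
wellcheck('wc1.png');o=ctrl.get_obs();print(o['tool_pos'],o['orientation']);rel(o,658,193,.7)
E
```

```text
well z 0.136 x -54.3 55.7 y -25.3 20.8
[ 0.65993769 -0.15775903  0.2229336 ] [179.9846611   -0.18698603 170.84661807]
-> offset [ 57.7 346. ] z now 222.9 roll -0.172 psi 170.85 t 12.2833
```

View pics/wc1.png

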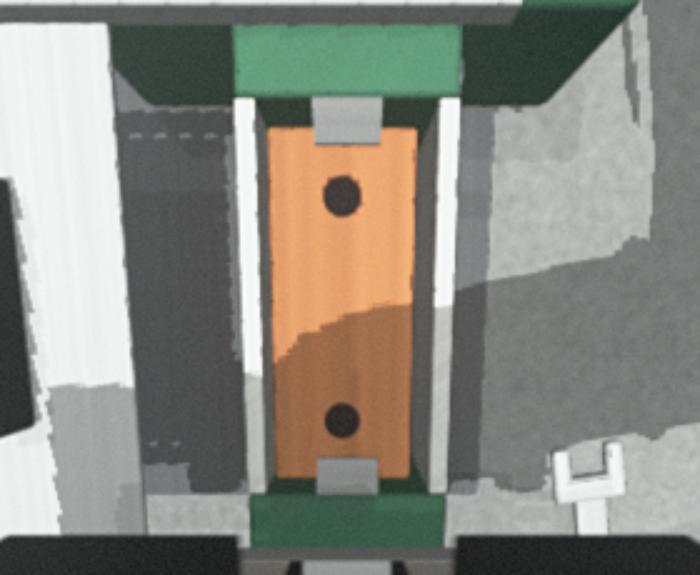

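Both catches (crop (347,120) and (347,475)) lie over the blank, and it measures 110 × 46 at the mouth height: home and level. Next blank.

>>> {"method": "jog_arm", "body": {"motion": [{"offset":[58,346,0],"roll":-0.172,"hand":66},{"offset":[58,346,0],"roll":-0.172,"hand":66},{"offset":[58,346,0],"roll":-0.172,"hand":66},{"offset":[58,346,0],"roll":-0.172,"hand":66},{"offset":[58,346,0],"roll":-0.172,"hand":66},{"offset":[58,346,0],"roll":-0.172,"hand":66},{"offset":[58,346,0],"roll":-0.172,"hand":66},{"offset":[58,346,0],"roll":-0.172,"hand":66},{"offset":[58,346,0],"roll":-0.172,"hand":66},{"offset":[58,346,23],"roll":-0.172,"hand":66},{"offset":[58,346,23],"roll":-0.172,"hand":66},{"offset":[58,346,23],"roll":-0.172,"hand":66},{"offset":[58,346,23],"roll":-0.172,"hand":66}]}}

```text
clock: 13.37
tool_pos: [0.6581, 0.1918, 0.2018]
orientation: [-180.0, -0.0, -179.3]
force: [0.4, -0.0, 1.3]
opening: 0.0657
```

```bash
cat > look.py <<'E'
from h import *
o=ctrl.get_obs()
for x,y,a,bb,t in blanks('wrist'):
    if 105<a<115 and bb<56: rel(o,x,y,t)
E
python3 look.py
```

```text
wrist px [458. 296.] xy 804.4 377.4 size 310 16 ang -89.3
wrist px [444. 260.] xy 752.7 351.8 size 63 26 ang -8.0
wrist px [193. 257.] xy 755.8 33.3 size 66 24 ang 1.9
wrist px [323. 123.] xy 591.4 194.6 size 108 45 ang 1.1
wrist px [435.  22.] xy 483.9 311.3 size 52 49 ang -75.4
wrist px [340.  24.] xy 489.2 211.4 size 49 45 ang 6.5
wrist px [215.  17.] xy 483.9 82.6 size 48 34 ang -84.6
-> offset [67.1  3.6] z now 201.8 roll -0.0065 psi -179.3 t 13.3667
```

>>> {"method": "jog_arm", "body": {"motion": [{"offset":[67,3.6,0],"roll":-0.007,"hand":66},{"offset":[67,3.6,0],"roll":-0.007,"hand":66},{"offset":[67,3.6,40],"roll":-0.007,"hand":66},{"offset":[67,3.6,80],"roll":-0.007,"hand":66},{"offset":[67,3.6,120],"roll":-0.007,"hand":66},{"offset":[67,3.6,150],"roll":-0.007,"hand":66},{"offset":[67,3.6,170],"roll":-0.007,"hand":66},{"offset":[67,3.6,180],"roll":-0.007,"hand":66},{"offset":[67,3.6,181],"roll":-0.007,"hand":66},{"offset":[67,3.6,181],"roll":-0.007,"hand":38},{"offset":[67,3.6,181],"roll":-0.007,"hand":38},{"offset":[67,3.6,181],"roll":-0.007,"hand":38},{"offset":[67,3.6,181],"roll":-0.007,"hand":38},{"offset":[67,3.6,181],"roll":-0.007,"hand":38}]}}

```text
clock: 14.58
tool_pos: [0.5923, 0.1961, 0.0223]
orientation: [179.9, 0.1, -178.8]
force: [-0.2, 0.0, 7.0]
opening: 0.0455
```

```bash
cat > carry.py <<'E'
import sys
from h import *
bx,by=map(float,sys.argv[1:3])   # blank centre measured just before the grasp
o=ctrl.get_obs();T=Ttool();e=T[:2,:2].T@(np.array([bx,by])-1000*T[:2,3])
print('grasp off tool',e.round(1),o['opening'],o['tool_pos'],o['force'])
m=np.radians(MY);t=np.array([-np.cos(m),-np.sin(m)]);my=np.array([-np.sin(m),np.cos(m)])
g=W+1.0*my-e[0]*t;print('target',g.round(1));rel(o,*g,MY)
E
python3 carry.py 591.4 194.6
```

```text
grasp off tool [ 1.  -1.5] 0.04550270385234159 [0.59234375 0.1960985  0.02227818] [-0.22808895  0.018472    7.02938139]
target [ 595.1 -146.6]
-> offset [   4.1 -342.7] z now 22.3 roll 0.1779 psi -178.85 t 14.5833
```

>>> {"method": "jog_arm", "body": {"motion": [{"offset":[0,0,-30],"roll":0,"hand":38},{"offset":[0,0,-70],"roll":0,"hand":38},{"offset":[0,0,-110],"roll":0,"hand":38},{"offset":[0,0,-150],"roll":0,"hand":38},{"offset":[0,0,-190],"roll":0,"hand":38},{"offset":[4,-343,-190],"roll":0.178,"hand":38},{"offset":[4,-343,-190],"roll":0.178,"hand":38},{"offset":[4,-343,-190],"roll":0.178,"hand":38},{"offset":[4,-343,-190],"roll":0.178,"hand":38},{"offset":[4,-343,-190],"roll":0.178,"hand":38},{"offset":[4,-343,-190],"roll":0.178,"hand":38},{"offset":[4,-343,-190],"roll":0.178,"hand":38},{"offset":[4,-343,-190],"roll":0.178,"hand":38},{"offset":[4,-343,-190],"roll":0.178,"hand":38},{"offset":[4,-343,-190],"roll":0.178,"hand":38},{"offset":[4,-343,-190],"roll":0.178,"hand":38},{"offset":[4,-343,-190],"roll":0.178,"hand":38}]}}

```text
clock: 16.0
tool_pos: [0.5941, -0.1469, 0.2107]
orientation: [180.0, 0.0, 170.9]
force: [-0.1, -0.2, 0.2]
opening: 0.0453
```

```bash
python3 -c "
from h import *
rel(ctrl.get_obs(),595.1,-146.6,MY)"
```

```text
-> offset [-0.9  0.5] z now 210.7 roll -0.0004 psi 170.94 t 16.0
```

>>> {"method": "jog_arm", "body": {"motion": [{"offset":[-1,0.5,12],"roll":0,"hand":38},{"offset":[-1,0.5,24],"roll":0,"hand":38},{"offset":[-1,0.5,32],"roll":0,"hand":38},{"offset":[-1,0.5,38],"roll":0,"hand":38},{"offset":[-1,0.5,41],"roll":0,"hand":38},{"offset":[-1,0.5,42],"roll":0,"hand":38},{"offset":[-1,0.5,43],"roll":0,"hand":38},{"offset":[-1,0.5,43],"roll":0,"hand":38}]}}

```text
clock: 16.67
tool_pos: [0.5959, -0.1468, 0.1683]
orientation: [180.0, 0.1, 171.0]
force: [0.2, 2.5, 2.4]
opening: 0.0455
```

>>> {"method": "jog_arm", "body": {"motion": [{"offset":[0,0,0],"roll":0,"hand":60},{"offset":[0,0,0],"roll":0,"hand":60},{"offset":[0,0,-30],"roll":0,"hand":60},{"offset":[0,0,-30],"roll":0,"hand":0},{"offset":[0,0,-30],"roll":0,"hand":0},{"offset":[0,0,-30],"roll":0,"hand":0},{"offset":[0,0,-30],"roll":0,"hand":0},{"offset":[0,0,-30],"roll":0,"hand":0},{"offset":[0,0,-30],"roll":0,"hand":0},{"offset":[0,0,-30],"roll":0,"hand":0},{"offset":[0,0,-30],"roll":0,"hand":0},{"offset":[0,0,-30],"roll":0,"hand":0},{"offset":[0,0,-30],"roll":0,"hand":0}]}}

```text
clock: 17.75
tool_pos: [0.5953, -0.1471, 0.1975]
orientation: [-180.0, -0.0, 170.9]
force: [-0.1, 0.1, -0.3]
opening: 0.0021
```

>>> {"method": "jog_arm", "body": {"motion": [{"offset":[0,0,6],"roll":0,"hand":0},{"offset":[0,0,12],"roll":0,"hand":0},{"offset":[0,0,18],"roll":0,"hand":0},{"offset":[0,0,22],"roll":0,"hand":0},{"offset":[0,0,26],"roll":0,"hand":0},{"offset":[0,0,30],"roll":0,"hand":0},{"offset":[0,0,34],"roll":0,"hand":0},{"offset":[0,0,38],"roll":0,"hand":0}]}}

```text
clock: 18.42
tool_pos: [0.596, -0.1473, 0.1598]
orientation: [-180.0, 0.1, 171.0]
force: [0.9, -0.5, 4.9]
opening: 0.0006
```

>>> {"method": "jog_arm", "body": {"motion": [{"offset":[0,0,4],"roll":0,"hand":0},{"offset":[0,0,8],"roll":0,"hand":0},{"offset":[0,0,12],"roll":0,"hand":0},{"offset":[0,0,15],"roll":0,"hand":0},{"offset":[0,0,17],"roll":0,"hand":0},{"offset":[0,0,17],"roll":0,"hand":0},{"offset":[0,0,17],"roll":0,"hand":0}]}}

```text
clock: 19.0
tool_pos: [0.5957, -0.1472, 0.1426]
orientation: [-180.0, 0.0, 170.9]
force: [2.6, -1.4, 4.5]
opening: 0.0006
```

>>> {"method": "jog_arm", "body": {"motion": [{"offset":[0,0,-30],"roll":0,"hand":0},{"offset":[0,0,-60],"roll":0,"hand":30},{"offset":[-67,0,-80],"roll":0,"hand":66},{"offset":[-67,0,-80],"roll":0,"hand":66},{"offset":[-67,0,-80],"roll":0,"hand":66},{"offset":[-67,0,-80],"roll":0,"hand":66}]}}

```text
clock: 19.5
tool_pos: [0.6613, -0.1574, 0.2211]
orientation: [180.0, -0.2, 170.9]
force: [-0.5, 0.3, -0.6]
opening: 0.0283
```

```bash
python3 - <<'E'
from h import *
wellcheck();blanks('scene');blanks('side');o=ctrl.get_obs();m=np.radians
rel(o,448+66,74+7,5.5);rel(o,458+66,202+7,6.5)
E
```

```text
well z 0.136 x -53.5 56.4 y -23.4 22.6
scene px [369. 169.] xy 458.2 201.4 size 112 52 ang 6.4
scene px [389. 155.] xy 454.7 299.1 size 109 54 ang 14.9
scene px [  5. 145.] xy -410.8 -760.3 size 177 44 ang -13.5
scene px [ 91. 121.] xy -349.5 -481.0 size 286 45 ang -2.9
scene px [ 43. 112.] xy -503.3 -608.1 size 350 173 ang -0.7
scene px [121. 101.] xy -404.7 -342.1 size 398 44 ang -7.8
scene px [326.  47.] xy -203.7 523.1 size 282 88 ang -13.0
scene px [156.  14.] xy -860.4 -36.9 size 389 363 ang -36.5
side px [253. 236.] xy 439.6 65.4 size 118 68 ang 5.3
side px [345. 214.] xy 710.2 1.8 size 119 32 ang -9.1
side px [  5. 224.] xy -135.5 567.6 size 227 32 ang 88.2
side px [238. 214.] xy 450.1 194.5 size 121 71 ang 6.8
side px [224. 201.] xy 446.3 291.7 size 124 70 ang 15.3
-> offset [181.8 212.4] z now 221.4 roll -0.2544 psi 170.92 t 19.65
-> offset [192.1 340.3] z now 221.4 roll -0.2718 psi 170.92 t 19.65
```

>>> {"method": "jog_arm", "body": {"motion": [{"offset":[182,212,0],"roll":-0.254,"hand":66},{"offset":[182,212,0],"roll":-0.254,"hand":66},{"offset":[182,212,0],"roll":-0.254,"hand":66},{"offset":[182,212,0],"roll":-0.254,"hand":66},{"offset":[182,212,0],"roll":-0.254,"hand":66},{"offset":[182,212,0],"roll":-0.254,"hand":66},{"offset":[182,212,0],"roll":-0.254,"hand":66},{"offset":[182,212,21],"roll":-0.254,"hand":66},{"offset":[182,212,21],"roll":-0.254,"hand":66},{"offset":[182,212,21],"roll":-0.254,"hand":66},{"offset":[182,212,21],"roll":-0.254,"hand":66},{"offset":[182,212,21],"roll":-0.254,"hand":66}]}}

```text
clock: 20.65
tool_pos: [0.5156, 0.0797, 0.2021]
orientation: [-180.0, 0.0, -174.6]
force: [-0.6, -0.6, 1.4]
opening: 0.0661
```

```bash
sed -i 's/^g=W+1.0\*my-e/g=W+1.0*my+1.0*t-e/' carry.py; grep -n 'g=W' carry.py; python3 look.py
```

```text
7:g=W+1.0*my+1.0*t-e[0]*t;print('target',g.round(1));rel(o,*g,MY)
wrist px [412. 296.] xy 652.3 217.4 size 431 16 ang -84.6
wrist px [442. 256.] xy 595.8 242.5 size 70 26 ang 15.9
wrist px [194. 256.] xy 624.5 -67.7 size 71 26 ang -3.5
wrist px [516. 144.] xy 452.5 300.4 size 109 56 ang 14.4
wrist px [433. 138.] xy 455.2 204.4 size 108 51 ang 6.3
wrist px [323. 110.] xy 445.8 76.3 size 108 45 ang 6.6
-> offset [ 42.  225.7] z now 202.1 roll -0.156 psi -174.58 t 20.65
-> offset [ 48.5 129.8] z now 202.1 roll -0.0146 psi -174.58 t 20.65
-> offset [69.9  3.2] z now 202.1 roll -0.0206 psi -174.58 t 20.65
```

>>> {"method": "jog_arm", "body": {"motion": [{"offset":[70,3.2,0],"roll":-0.02,"hand":66},{"offset":[70,3.2,0],"roll":-0.02,"hand":66},{"offset":[70,3.2,40],"roll":-0.02,"hand":66},{"offset":[70,3.2,80],"roll":-0.02,"hand":66},{"offset":[70,3.2,120],"roll":-0.02,"hand":66},{"offset":[70,3.2,150],"roll":-0.02,"hand":66},{"offset":[70,3.2,170],"roll":-0.02,"hand":66},{"offset":[70,3.2,180],"roll":-0.02,"hand":66},{"offset":[70,3.2,181],"roll":-0.02,"hand":66},{"offset":[70,3.2,181],"roll":-0.02,"hand":38},{"offset":[70,3.2,181],"roll":-0.02,"hand":38},{"offset":[70,3.2,181],"roll":-0.02,"hand":38},{"offset":[70,3.2,181],"roll":-0.02,"hand":38},{"offset":[70,3.2,181],"roll":-0.02,"hand":38}]}}

```text
clock: 21.87
tool_pos: [0.4459, 0.0773, 0.0216]
orientation: [179.9, 0.1, -173.4]
force: [-0.6, -0.8, 6.1]
opening: 0.0458
```

```bash
python3 carry.py 445.8 76.3
```

```text
grasp off tool [ 0.2 -0.9] 0.045829057203912074 [0.44593363 0.07725954 0.02161287] [-0.55578037 -0.84329826  6.12808431]
target [ 593.4 -146.3]
-> offset [-120.6 -239.1] z now 21.6 roll 0.2738 psi -173.35 t 21.8667
```

>>> {"method": "jog_arm", "body": {"motion": [{"offset":[0,0,-30],"roll":0,"hand":38},{"offset":[0,0,-70],"roll":0,"hand":38},{"offset":[0,0,-110],"roll":0,"hand":38},{"offset":[0,0,-150],"roll":0,"hand":38},{"offset":[0,0,-190],"roll":0,"hand":38},{"offset":[-121,-239,-190],"roll":0.274,"hand":38},{"offset":[-121,-239,-190],"roll":0.274,"hand":38},{"offset":[-121,-239,-190],"roll":0.274,"hand":38},{"offset":[-121,-239,-190],"roll":0.274,"hand":38},{"offset":[-121,-239,-190],"roll":0.274,"hand":38},{"offset":[-121,-239,-190],"roll":0.274,"hand":38},{"offset":[-121,-239,-190],"roll":0.274,"hand":38},{"offset":[-121,-239,-190],"roll":0.274,"hand":38},{"offset":[-121,-239,-190],"roll":0.274,"hand":38},{"offset":[-121,-239,-190],"roll":0.274,"hand":38},{"offset":[-121,-239,-190],"roll":0.274,"hand":38}]}}

```text
clock: 23.2
tool_pos: [0.5924, -0.1457, 0.2109]
orientation: [180.0, 0.0, 171.0]
force: [0.5, -0.5, -1.1]
opening: 0.0451
```

```bash
python3 -c "
from h import *
rel(ctrl.get_obs(),593.4,-146.3,MY)"
```

```text
-> offset [-1.1 -0.4] z now 210.9 roll 0.0004 psi 170.98 t 23.2
```

>>> {"method": "jog_arm", "body": {"motion": [{"offset":[-1,-0.4,12],"roll":0,"hand":38},{"offset":[-1,-0.4,24],"roll":0,"hand":38},{"offset":[-1,-0.4,32],"roll":0,"hand":38},{"offset":[-1,-0.4,38],"roll":0,"hand":38},{"offset":[-1,-0.4,41],"roll":0,"hand":38},{"offset":[-1,-0.4,42],"roll":0,"hand":38},{"offset":[-1,-0.4,43],"roll":0,"hand":38},{"offset":[-1,-0.4,43],"roll":0,"hand":38}]}}

```text
clock: 23.87
tool_pos: [0.5944, -0.1469, 0.1683]
orientation: [180.0, 0.1, 171.0]
force: [-0.1, 2.3, 3.2]
opening: 0.0454
```

>>> {"method": "jog_arm", "body": {"motion": [{"offset":[0,0,0],"roll":0,"hand":60},{"offset":[0,0,0],"roll":0,"hand":60},{"offset":[0,0,-30],"roll":0,"hand":60},{"offset":[0,0,-30],"roll":0,"hand":0},{"offset":[0,0,-30],"roll":0,"hand":0},{"offset":[0,0,-30],"roll":0,"hand":0},{"offset":[0,0,-30],"roll":0,"hand":0},{"offset":[0,0,-30],"roll":0,"hand":0},{"offset":[0,0,-30],"roll":0,"hand":0},{"offset":[0,0,-30],"roll":0,"hand":0},{"offset":[0,0,-30],"roll":0,"hand":0},{"offset":[0,0,-30],"roll":0,"hand":0},{"offset":[0,0,-30],"roll":0,"hand":0}]}}

```text
clock: 24.95
tool_pos: [0.5938, -0.1471, 0.1975]
orientation: [-180.0, -0.0, 170.9]
force: [-0.3, 1.2, -0.8]
opening: 0.0021
```

>>> {"method": "jog_arm", "body": {"motion": [{"offset":[0,0,6],"roll":0,"hand":0},{"offset":[0,0,12],"roll":0,"hand":0},{"offset":[0,0,18],"roll":0,"hand":0},{"offset":[0,0,22],"roll":0,"hand":0},{"offset":[0,0,26],"roll":0,"hand":0},{"offset":[0,0,30],"roll":0,"hand":0},{"offset":[0,0,34],"roll":0,"hand":0},{"offset":[0,0,38],"roll":0,"hand":0}]}}

```text
clock: 25.62
tool_pos: [0.5952, -0.1474, 0.1601]
orientation: [-180.0, 0.2, 171.0]
force: [2.4, -0.9, 5.5]
opening: 0.0008
```

>>> {"method": "jog_arm", "body": {"motion": [{"offset":[0,0,4],"roll":0,"hand":0},{"offset":[0,0,8],"roll":0,"hand":0},{"offset":[0,0,12],"roll":0,"hand":0},{"offset":[0,0,15],"roll":0,"hand":0},{"offset":[0,0,17],"roll":0,"hand":0},{"offset":[0,0,17],"roll":0,"hand":0},{"offset":[0,0,17],"roll":0,"hand":0}]}}

```text
clock: 26.2
tool_pos: [0.5948, -0.1472, 0.143]
orientation: [-180.0, 0.1, 171.0]
force: [3.8, -1.9, 4.3]
opening: 0.0004
```

>>> {"method": "jog_arm", "body": {"motion": [{"offset":[0,0,-30],"roll":0,"hand":0},{"offset":[0,0,-60],"roll":0,"hand":30},{"offset":[-67,0,-80],"roll":0,"hand":66},{"offset":[-67,0,-80],"roll":0,"hand":66},{"offset":[-67,0,-80],"roll":0,"hand":66},{"offset":[-67,0,-80],"roll":0,"hand":66}]}}

```text
clock: 26.7
tool_pos: [0.6598, -0.1574, 0.221]
orientation: [180.0, -0.2, 170.9]
force: [-1.1, 0.7, -0.3]
opening: 0.0282
```

```bash
python3 - <<'E'
from h import *
wellcheck();b=blanks('side');o=ctrl.get_obs()
rel(o,455+66,204+7,6.4);rel(o,452+65,300+17,14.5)
E
```

```text
well z 0.136 x -53.0 56.5 y -23.8 22.2
side px [345. 214.] xy 709.7 0.8 size 119 31 ang -10.5
side px [  5. 225.] xy -135.5 567.6 size 227 32 ang 88.2
side px [238. 214.] xy 449.5 194.5 size 120 71 ang 7.0
side px [224. 201.] xy 446.2 291.8 size 124 70 ang 15.3
-> offset [194. 342.] z now 221.0 roll -0.2704 psi 170.91 t 26.8
-> offset [214.7 446.1] z now 221.0 roll -0.4117 psi 170.91 t 26.8
```

>>> {"method": "jog_arm", "body": {"motion": [{"offset":[194,342,0],"roll":-0.27,"hand":66},{"offset":[194,342,0],"roll":-0.27,"hand":66},{"offset":[194,342,0],"roll":-0.27,"hand":66},{"offset":[194,342,0],"roll":-0.27,"hand":66},{"offset":[194,342,0],"roll":-0.27,"hand":66},{"offset":[194,342,0],"roll":-0.27,"hand":66},{"offset":[194,342,0],"roll":-0.27,"hand":66},{"offset":[194,342,0],"roll":-0.27,"hand":66},{"offset":[194,342,0],"roll":-0.27,"hand":66},{"offset":[194,342,0],"roll":-0.27,"hand":66},{"offset":[194,342,21],"roll":-0.27,"hand":66},{"offset":[194,342,21],"roll":-0.27,"hand":66},{"offset":[194,342,21],"roll":-0.27,"hand":66},{"offset":[194,342,21],"roll":-0.27,"hand":66}]}}

```text
clock: 27.97
tool_pos: [0.5221, 0.2098, 0.2019]
orientation: [-180.0, -0.0, -173.6]
force: [-0.3, -0.8, 0.5]
opening: 0.0656
```

```bash
python3 look.py
```

```text
wrist px [412. 296.] xy 655.9 349.3 size 431 16 ang -83.6
wrist px [195. 255.] xy 634.7 63.8 size 68 26 ang -0.9
wrist px [442. 256.] xy 598.6 373.3 size 71 26 ang 17.0
wrist px [409. 130.] xy 452.0 304.2 size 108 49 ang 14.5
wrist px [324. 123.] xy 455.1 207.8 size 108 45 ang 6.7
-> offset [ 59.6 101.5] z now 201.9 roll -0.142 psi -173.62 t 27.9667
-> offset [67.2  5.4] z now 201.9 roll -0.0055 psi -173.62 t 27.9667
```

>>> {"method": "jog_arm", "body": {"motion": [{"offset":[67,5.4,0],"roll":-0.006,"hand":66},{"offset":[67,5.4,0],"roll":-0.006,"hand":66},{"offset":[67,5.4,40],"roll":-0.006,"hand":66},{"offset":[67,5.4,80],"roll":-0.006,"hand":66},{"offset":[67,5.4,120],"roll":-0.006,"hand":66},{"offset":[67,5.4,150],"roll":-0.006,"hand":66},{"offset":[67,5.4,170],"roll":-0.006,"hand":66},{"offset":[67,5.4,180],"roll":-0.006,"hand":66},{"offset":[67,5.4,181],"roll":-0.006,"hand":66},{"offset":[67,5.4,181],"roll":-0.006,"hand":38},{"offset":[67,5.4,181],"roll":-0.006,"hand":38},{"offset":[67,5.4,181],"roll":-0.006,"hand":38},{"offset":[67,5.4,181],"roll":-0.006,"hand":38},{"offset":[67,5.4,181],"roll":-0.006,"hand":38}]}}

```text
clock: 29.18
tool_pos: [0.4559, 0.209, 0.0218]
orientation: [179.9, 0.1, -173.2]
force: [-0.3, -0.8, 6.2]
opening: 0.0456
```

```bash
python3 carry.py 455.1 207.8
```

```text
grasp off tool [ 0.9 -1.1] 0.045603886161101156 [0.45585826 0.20902984 0.02177687] [-0.26381575 -0.78616737  6.22692821]
target [ 594.1 -146.4]
-> offset [ -95.4 -369.2] z now 21.8 roll 0.2758 psi -173.24 t 29.1833
```

>>> {"method": "jog_arm", "body": {"motion": [{"offset":[0,0,-30],"roll":0,"hand":38},{"offset":[0,0,-70],"roll":0,"hand":38},{"offset":[0,0,-110],"roll":0,"hand":38},{"offset":[0,0,-150],"roll":0,"hand":38},{"offset":[0,0,-190],"roll":0,"hand":38},{"offset":[-96,-369,-190],"roll":0.276,"hand":38},{"offset":[-96,-369,-190],"roll":0.276,"hand":38},{"offset":[-96,-369,-190],"roll":0.276,"hand":38},{"offset":[-96,-369,-190],"roll":0.276,"hand":38},{"offset":[-96,-369,-190],"roll":0.276,"hand":38},{"offset":[-96,-369,-190],"roll":0.276,"hand":38},{"offset":[-96,-369,-190],"roll":0.276,"hand":38},{"offset":[-96,-369,-190],"roll":0.276,"hand":38},{"offset":[-96,-369,-190],"roll":0.276,"hand":38},{"offset":[-96,-369,-190],"roll":0.276,"hand":38},{"offset":[-96,-369,-190],"roll":0.276,"hand":38},{"offset":[-96,-369,-190],"roll":0.276,"hand":38},{"offset":[-96,-369,-190],"roll":0.276,"hand":38}]}}

```text
clock: 30.68
tool_pos: [0.5934, -0.1459, 0.2106]
orientation: [180.0, -0.0, 170.9]
force: [0.3, -0.1, -1.0]
opening: 0.0458
```

```bash
python3 -c "
from h import *
rel(ctrl.get_obs(),594.1,-146.4,MY)"
```

```text
-> offset [-0.8 -0.3] z now 210.6 roll -0.0002 psi 170.95 t 30.6833
```

>>> {"method": "jog_arm", "body": {"motion": [{"offset":[0,-0.4,12],"roll":0,"hand":38},{"offset":[0,-0.4,24],"roll":0,"hand":38},{"offset":[0,-0.4,32],"roll":0,"hand":38},{"offset":[0,-0.4,38],"roll":0,"hand":38},{"offset":[0,-0.4,41],"roll":0,"hand":38},{"offset":[0,-0.4,42],"roll":0,"hand":38},{"offset":[0,-0.4,43],"roll":0,"hand":38},{"offset":[0,-0.4,43],"roll":0,"hand":38}]}}

```text
clock: 31.35
tool_pos: [0.5947, -0.1467, 0.1688]
orientation: [180.0, 0.1, 171.0]
force: [0.7, 2.1, 2.9]
opening: 0.0456
```

>>> {"method": "jog_arm", "body": {"motion": [{"offset":[0,0,0],"roll":0,"hand":60},{"offset":[0,0,0],"roll":0,"hand":60},{"offset":[0,0,-30],"roll":0,"hand":60},{"offset":[0,0,-30],"roll":0,"hand":0},{"offset":[0,0,-30],"roll":0,"hand":0},{"offset":[0,0,-30],"roll":0,"hand":0},{"offset":[0,0,-30],"roll":0,"hand":0},{"offset":[0,0,-30],"roll":0,"hand":0},{"offset":[0,0,-30],"roll":0,"hand":0},{"offset":[0,0,-30],"roll":0,"hand":0},{"offset":[0,0,-30],"roll":0,"hand":0},{"offset":[0,0,-30],"roll":0,"hand":0},{"offset":[0,0,-30],"roll":0,"hand":0}]}}

```text
clock: 32.43
tool_pos: [0.5938, -0.147, 0.1975]
orientation: [-180.0, -0.0, 170.9]
force: [-0.1, -0.5, -0.4]
opening: 0.0021
```

>>> {"method": "jog_arm", "body": {"motion": [{"offset":[0,0,6],"roll":0,"hand":0},{"offset":[0,0,12],"roll":0,"hand":0},{"offset":[0,0,18],"roll":0,"hand":0},{"offset":[0,0,22],"roll":0,"hand":0},{"offset":[0,0,26],"roll":0,"hand":0},{"offset":[0,0,30],"roll":0,"hand":0},{"offset":[0,0,34],"roll":0,"hand":0},{"offset":[0,0,38],"roll":0,"hand":0}]}}

```text
clock: 33.1
tool_pos: [0.5952, -0.1473, 0.1603]
orientation: [-180.0, 0.2, 171.0]
force: [1.1, -0.2, 5.9]
opening: 0.0005
```

>>> {"method": "jog_arm", "body": {"motion": [{"offset":[0,0,4],"roll":0,"hand":0},{"offset":[0,0,8],"roll":0,"hand":0},{"offset":[0,0,12],"roll":0,"hand":0},{"offset":[0,0,15],"roll":0,"hand":0},{"offset":[0,0,17],"roll":0,"hand":0},{"offset":[0,0,17],"roll":0,"hand":0},{"offset":[0,0,17],"roll":0,"hand":0}]}}

```text
clock: 33.68
tool_pos: [0.595, -0.1472, 0.1432]
orientation: [-180.0, 0.1, 171.0]
force: [4.0, -1.7, 4.0]
opening: 0.0005
```

>>> {"method": "jog_arm", "body": {"motion": [{"offset":[0,0,-30],"roll":0,"hand":0},{"offset":[0,0,-60],"roll":0,"hand":30},{"offset":[-67,0,-80],"roll":0,"hand":66},{"offset":[-67,0,-80],"roll":0,"hand":66},{"offset":[-67,0,-80],"roll":0,"hand":66},{"offset":[-67,0,-80],"roll":0,"hand":66}]}}

```text
clock: 34.18
tool_pos: [0.6598, -0.1574, 0.221]
orientation: [180.0, -0.2, 170.9]
force: [-0.3, -0.4, -1.1]
opening: 0.0283
```

```bash
python3 - <<'E'
from h import *
wellcheck();b=blanks('side');o=ctrl.get_obs()
rel(o,452+65,304+17,14.5)
E
```

```text
well z 0.136 x -52.9 56.6 y -23.5 22.5
side px [345. 214.] xy 709.9 1.2 size 119 31 ang -10.0
side px [  5. 225.] xy -135.5 567.6 size 227 32 ang 88.2
side px [224. 201.] xy 446.2 291.8 size 124 70 ang 15.3
-> offset [215.3 450. ] z now 221.0 roll -0.4117 psi 170.91 t 34.2833
```

>>> {"method": "jog_arm", "body": {"motion": [{"offset":[215,450,0],"roll":-0.412,"hand":66},{"offset":[215,450,0],"roll":-0.412,"hand":66},{"offset":[215,450,0],"roll":-0.412,"hand":66},{"offset":[215,450,0],"roll":-0.412,"hand":66},{"offset":[215,450,0],"roll":-0.412,"hand":66},{"offset":[215,450,0],"roll":-0.412,"hand":66},{"offset":[215,450,0],"roll":-0.412,"hand":66},{"offset":[215,450,0],"roll":-0.412,"hand":66},{"offset":[215,450,0],"roll":-0.412,"hand":66},{"offset":[215,450,0],"roll":-0.412,"hand":66},{"offset":[215,450,0],"roll":-0.412,"hand":66},{"offset":[215,450,0],"roll":-0.412,"hand":66},{"offset":[215,450,0],"roll":-0.412,"hand":66},{"offset":[215,450,21],"roll":-0.412,"hand":66},{"offset":[215,450,21],"roll":-0.412,"hand":66},{"offset":[215,450,21],"roll":-0.412,"hand":66},{"offset":[215,450,21],"roll":-0.412,"hand":66}]}}

```text
clock: 35.7
tool_pos: [0.5184, 0.3199, 0.2019]
orientation: [-180.0, -0.0, -165.5]
force: [0.6, 0.8, 0.9]
opening: 0.0658
```

```bash
python3 look.py
```

```text
wrist px [465. 296.] xy 613.6 544.2 size 292 16 ang -75.5
wrist px [442. 255.] xy 571.3 493.1 size 70 26 ang 25.3
wrist px [193. 256.] xy 650.4 188.7 size 67 24 ang 16.7
wrist px [323. 122.] xy 451.6 306.7 size 108 45 ang 14.5
-> offset [68.3  3.9] z now 201.9 roll 0.0001 psi -165.47 t 35.7
```

>>> {"method": "jog_arm", "body": {"motion": [{"offset":[68,3.9,0],"roll":0,"hand":66},{"offset":[68,3.9,0],"roll":0,"hand":66},{"offset":[68,3.9,40],"roll":0,"hand":66},{"offset":[68,3.9,80],"roll":0,"hand":66},{"offset":[68,3.9,120],"roll":0,"hand":66},{"offset":[68,3.9,150],"roll":0,"hand":66},{"offset":[68,3.9,170],"roll":0,"hand":66},{"offset":[68,3.9,180],"roll":0,"hand":66},{"offset":[68,3.9,181],"roll":0,"hand":66},{"offset":[68,3.9,181],"roll":0,"hand":38},{"offset":[68,3.9,181],"roll":0,"hand":38},{"offset":[68,3.9,181],"roll":0,"hand":38},{"offset":[68,3.9,181],"roll":0,"hand":38},{"offset":[68,3.9,181],"roll":0,"hand":38}]}}

```text
clock: 36.92
tool_pos: [0.4524, 0.3082, 0.0221]
orientation: [179.9, 0.1, -165.4]
force: [-1.1, 0.1, 8.0]
opening: 0.0455
```

```bash
python3 carry.py 451.6 306.7
```

```text
grasp off tool [ 1.2 -1.2] 0.0455086239709851 [0.45241064 0.3081742  0.02207601] [-1.11704927  0.08391496  7.97863752]
target [ 594.3 -146.4]
-> offset [ -23.  -475.7] z now 22.1 roll 0.4119 psi -165.44 t 36.9167
```

>>> {"method": "jog_arm", "body": {"motion": [{"offset":[0,0,-30],"roll":0,"hand":38},{"offset":[0,0,-70],"roll":0,"hand":38},{"offset":[0,0,-110],"roll":0,"hand":38},{"offset":[0,0,-150],"roll":0,"hand":38},{"offset":[0,0,-190],"roll":0,"hand":38},{"offset":[-23,-476,-190],"roll":0.412,"hand":38},{"offset":[-23,-476,-190],"roll":0.412,"hand":38},{"offset":[-23,-476,-190],"roll":0.412,"hand":38},{"offset":[-23,-476,-190],"roll":0.412,"hand":38},{"offset":[-23,-476,-190],"roll":0.412,"hand":38},{"offset":[-23,-476,-190],"roll":0.412,"hand":38},{"offset":[-23,-476,-190],"roll":0.412,"hand":38},{"offset":[-23,-476,-190],"roll":0.412,"hand":38},{"offset":[-23,-476,-190],"roll":0.412,"hand":38},{"offset":[-23,-476,-190],"roll":0.412,"hand":38},{"offset":[-23,-476,-190],"roll":0.412,"hand":38},{"offset":[-23,-476,-190],"roll":0.412,"hand":38},{"offset":[-23,-476,-190],"roll":0.412,"hand":38},{"offset":[-23,-476,-190],"roll":0.412,"hand":38},{"offset":[-23,-476,-190],"roll":0.412,"hand":38}]}}

```text
clock: 38.58
tool_pos: [0.5931, -0.1474, 0.2106]
orientation: [180.0, -0.0, 170.9]
force: [0.9, 0.0, -0.9]
opening: 0.0451
```

```bash
python3 -c "
from h import *
rel(ctrl.get_obs(),594.3,-146.4,MY)"
```

```text
-> offset [-1.   1.2] z now 210.6 roll -0.0009 psi 170.91 t 38.5833
```

>>> {"method": "jog_arm", "body": {"motion": [{"offset":[0,0.7,12],"roll":0,"hand":38},{"offset":[0,0.7,24],"roll":0,"hand":38},{"offset":[0,0.7,32],"roll":0,"hand":38},{"offset":[0,0.7,38],"roll":0,"hand":38},{"offset":[0,0.7,41],"roll":0,"hand":38},{"offset":[0,0.7,42],"roll":0,"hand":38},{"offset":[0,0.7,43],"roll":0,"hand":38},{"offset":[0,0.7,43],"roll":0,"hand":38}]}}

```text
clock: 39.25
tool_pos: [0.5947, -0.1466, 0.169]
orientation: [180.0, 0.2, 171.0]
force: [1.7, 1.0, 4.7]
opening: 0.0457
```

>>> {"method": "jog_arm", "body": {"motion": [{"offset":[0,0,0],"roll":0,"hand":60},{"offset":[0,0,0],"roll":0,"hand":60},{"offset":[0,0,-30],"roll":0,"hand":60},{"offset":[0,0,-30],"roll":0,"hand":0},{"offset":[0,0,-30],"roll":0,"hand":0},{"offset":[0,0,-30],"roll":0,"hand":0},{"offset":[0,0,-30],"roll":0,"hand":0},{"offset":[0,0,-30],"roll":0,"hand":0},{"offset":[0,0,-30],"roll":0,"hand":0},{"offset":[0,0,-30],"roll":0,"hand":0},{"offset":[0,0,-30],"roll":0,"hand":0},{"offset":[0,0,-30],"roll":0,"hand":0},{"offset":[0,0,-30],"roll":0,"hand":0}]}}

```text
clock: 40.33
tool_pos: [0.5936, -0.1469, 0.1975]
orientation: [-180.0, -0.0, 170.9]
force: [-0.0, -1.0, 0.2]
opening: 0.0017
```

>>> {"method": "jog_arm", "body": {"motion": [{"offset":[0,0,6],"roll":0,"hand":0},{"offset":[0,0,12],"roll":0,"hand":0},{"offset":[0,0,18],"roll":0,"hand":0},{"offset":[0,0,22],"roll":0,"hand":0},{"offset":[0,0,26],"roll":0,"hand":0},{"offset":[0,0,30],"roll":0,"hand":0},{"offset":[0,0,34],"roll":0,"hand":0},{"offset":[0,0,38],"roll":0,"hand":0}]}}

```text
clock: 41.0
tool_pos: [0.595, -0.1472, 0.1603]
orientation: [-180.0, 0.2, 171.0]
force: [0.8, -0.3, 5.8]
opening: 0.0002
```

>>> {"method": "jog_arm", "body": {"motion": [{"offset":[0,0,4],"roll":0,"hand":0},{"offset":[0,0,8],"roll":0,"hand":0},{"offset":[0,0,12],"roll":0,"hand":0},{"offset":[0,0,15],"roll":0,"hand":0},{"offset":[0,0,17],"roll":0,"hand":0},{"offset":[0,0,17],"roll":0,"hand":0},{"offset":[0,0,17],"roll":0,"hand":0}]}}

```text
clock: 41.58
tool_pos: [0.595, -0.1472, 0.1432]
orientation: [-180.0, 0.2, 171.0]
force: [2.9, -1.5, 5.6]
opening: 0.0003
```

>>> {"method": "jog_arm", "body": {"motion": [{"offset":[0,0,-30],"roll":0,"hand":0},{"offset":[0,0,-60],"roll":0,"hand":30},{"offset":[-67,0,-80],"roll":0,"hand":66},{"offset":[-67,0,-80],"roll":0,"hand":66},{"offset":[-67,0,-80],"roll":0,"hand":66},{"offset":[-67,0,-80],"roll":0,"hand":66},{"offset":[-67,0,-80],"roll":0,"hand":66}]}}

```text
clock: 42.17
tool_pos: [0.6589, -0.1573, 0.2211]
orientation: [180.0, -0.1, 170.9]
force: [0.0, -0.3, 0.2]
opening: 0.035
```

```bash
python3 - <<'E'
from h import *
wellcheck('wc5.png');b=blanks('side');b=blanks('scene');o=ctrl.get_obs()
m=np.radians(MY);my=np.array([-np.sin(m),np.cos(m)])
rel(o,*(W-99.7*my),MY)
E
```

```text
well z 0.136 x -53.1 56.6 y -23.6 22.5
side px [345. 214.] xy 709.9 1.2 size 119 31 ang -10.0
side px [  5. 225.] xy -135.5 567.6 size 227 32 ang 88.2
scene px [  4. 149.] xy -406.5 -762.8 size 170 42 ang -13.5
scene px [ 90. 121.] xy -353.7 -485.3 size 303 50 ang -4.1
scene px [ 34. 117.] xy -501.5 -641.9 size 352 222 ang 2.0
scene px [121. 100.] xy -404.4 -340.2 size 398 45 ang -6.5
scene px [327.  48.] xy -204.3 524.3 size 278 89 ang -10.4
scene px [158.  14.] xy -879.3 46.8 size 435 327 ang -11.6
-> offset [  65.6 -100.1] z now 222.0 roll -0.0004 psi 170.93 t 42.3167
```

View pics/wc5.png

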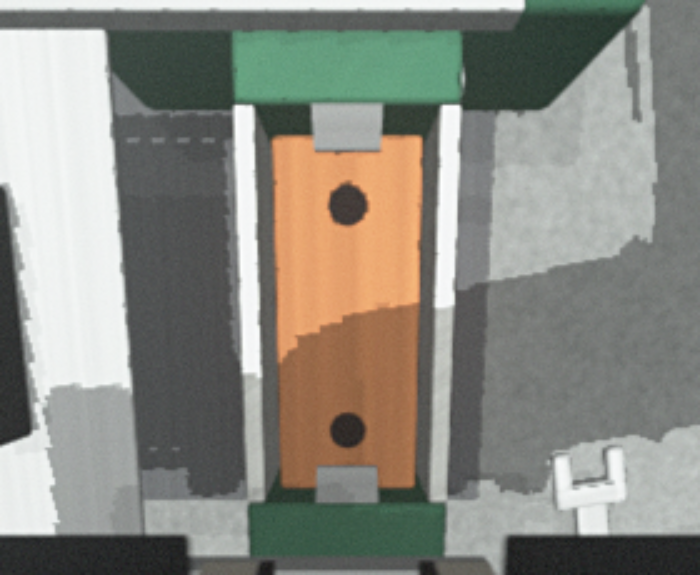

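All five are in, catches visible over the top blank at both ends; none left on the bench. Now shut the cover.

>>> {"method": "jog_arm", "body": {"motion": [{"offset":[66,-100,0],"roll":0,"hand":40},{"offset":[66,-100,0],"roll":0,"hand":40},{"offset":[66,-100,0],"roll":0,"hand":40},{"offset":[66,-100,0],"roll":0,"hand":40},{"offset":[66,-100,0],"roll":0,"hand":40},{"offset":[66,-100,20],"roll":0,"hand":40},{"offset":[66,-100,42],"roll":0,"hand":40},{"offset":[66,-100,42],"roll":0,"hand":40},{"offset":[66,-100,42],"roll":0,"hand":5},{"offset":[66,-100,42],"roll":0,"hand":5},{"offset":[66,-100,42],"roll":0,"hand":5},{"offset":[66,-100,42],"roll":0,"hand":5},{"offset":[66,-100,42],"roll":0,"hand":5},{"offset":[66,-100,42],"roll":0,"hand":5}]}}

```text
clock: 43.48
tool_pos: [0.5794, -0.2458, 0.1815]
orientation: [180.0, 0.1, 170.9]
force: [-0.3, 1.3, 2.8]
opening: 0.0117
```

>>> {"method": "jog_arm", "body": {"motion": [{"offset":[0,15,0],"roll":0,"hand":5},{"offset":[0,30,0],"roll":0,"hand":5},{"offset":[0,45,0],"roll":0,"hand":5},{"offset":[0,60,0],"roll":0,"hand":5},{"offset":[0,75,0],"roll":0,"hand":5},{"offset":[0,87,0],"roll":0,"hand":5},{"offset":[0,95,0],"roll":0,"hand":5},{"offset":[0,98,0],"roll":0,"hand":5},{"offset":[0,99,0],"roll":0,"hand":5},{"offset":[0,99,0],"roll":0,"hand":5}]}}

```text
clock: 44.32
tool_pos: [0.5951, -0.1478, 0.1815]
orientation: [180.0, 0.1, 171.0]
force: [0.8, 1.2, 7.5]
opening: 0.012
```

>>> {"method": "jog_arm", "body": {"motion": [{"offset":[0,1,0],"roll":0,"hand":5},{"offset":[0,2,0],"roll":0,"hand":5},{"offset":[0,2,0],"roll":0,"hand":5}]}}

```text
clock: 44.57
tool_pos: [0.5952, -0.1471, 0.1815]
orientation: [-179.9, 0.1, 170.9]
force: [-0.7, -4.1, 5.6]
opening: 0.012
```

>>> {"method": "jog_arm", "body": {"motion": [{"offset":[0,2,0],"roll":0,"hand":5},{"offset":[0,2,0],"roll":0,"hand":5}]}}

```text
clock: 44.73
tool_pos: [0.5952, -0.1469, 0.1815]
orientation: [-179.8, 0.1, 170.9]
force: [0.4, -14.1, 4.2]
opening: 0.0115
```

>>> {"method": "jog_arm", "body": {"motion": [{"offset":[0,-2,0],"roll":0,"hand":40},{"offset":[0,-3,0],"roll":0,"hand":40},{"offset":[0,-3,0],"roll":0,"hand":40},{"offset":[0,-3,-30],"roll":0,"hand":50},{"offset":[0,-3,-60],"roll":0,"hand":66},{"offset":[66,-28,-60],"roll":0,"hand":66},{"offset":[66,-28,-60],"roll":0,"hand":66},{"offset":[66,-28,-60],"roll":0,"hand":66},{"offset":[66,-28,-60],"roll":0,"hand":66}]}}

```text
clock: 45.48
tool_pos: [0.5244, -0.1612, 0.2411]
orientation: [180.0, 0.1, 170.9]
force: [0.2, 0.5, 0.3]
opening: 0.064
```

```bash
python3 - <<'E'
from h import *
i,K,C=snap('wrist','t1.png');o=ctrl.get_obs();print(o['tool_pos'])
m=cv2.inRange(cv2.cvtColor(i,cv2.COLOR_RGB2HSV),(0,0,0),(180,255,50));m[205:]=0
c,s=np.cos(np.radians(MY)),np.sin(np.radians(MY));Q=np.array([[c,-s],[s,c]])
for k in cv2.findContours(m,0,1)[0]:
    if cv2.contourArea(k)>60:
        r=cv2.minAreaRect(k);p=ray(K,C,*r[0],.174)[:2]*1000;print(r,'world@174',p,'loc',(p-W)@Q)
w=((i.min(2)>170)&(np.arange(400)[:,None]<200)).astype(np.uint8)
for k in cv2.findContours(w,0,1)[0]:
    a=cv2.contourArea(k)
    if 6<a<300:
        r=cv2.minAreaRect(k);p=ray(K,C,*r[0],.12)[:2]*1000;print('white',a,np.round(r[0],1),((p-W)@Q).round(1))
E
```

```text
[ 0.52534732 -0.16113831  0.24094395]
white 50.5 [222.3 182.1] [ -79.5 -118.9]
white 61.0 [380.   92.5] [-161.4   30. ]
white 66.5 [313.   92.5] [-161.5  -30.3]
white 60.0 [402.  92.] [-161.8   49.7]
white 58.0 [357.  92.] [-161.9    9.3]
white 69.0 [335.  92.] [-161.9  -10.5]
```

View pics/t1.png

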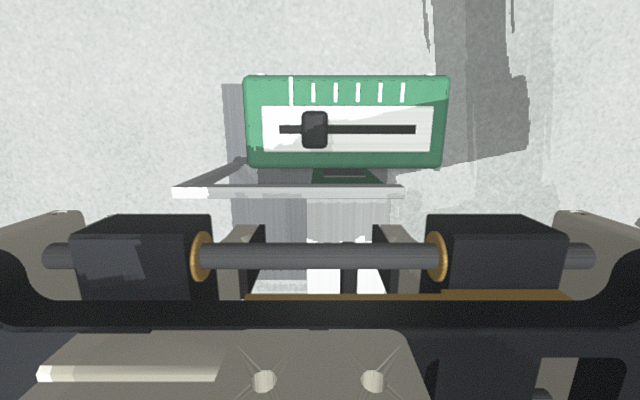

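Tally grip at (315,130); marks at columns 291 (long) to 402, i.e. mag y −50 to +50. Cover over the well seen shut at bottom.

```bash
python3 - <<'E'
from h import *
i,K,C=snap('wrist');o=ctrl.get_obs()
c,s=np.cos(np.radians(MY)),np.sin(np.radians(MY));Q=np.array([[c,-s],[s,c]])
print(i[128,296:334].max(1).tolist(),i[105:152,315].max(1).tolist())
p=ray(K,C,315,129,.174)[:2]*1000;print((p-W)@Q);rel(o,*p,MY)
E
```

```text
[82, 81, 85, 84, 73, 67, 66, 76, 79, 88, 94, 91, 95, 91, 86, 82, 69, 72, 70, 71, 69, 79, 71, 74, 73, 70, 70, 71, 72, 66, 63, 60, 69, 67, 67, 67, 64, 69] [255, 255, 255, 255, 154, 67, 71, 79, 88, 97, 99, 97, 98, 101, 98, 95, 99, 99, 98, 100, 96, 85, 72, 71, 67, 68, 75, 73, 71, 76, 73, 67, 65, 70, 72, 69, 70, 68, 68, 60, 59, 67, 161, 209, 190, 157, 118]
[-129.18930428  -27.84346216]
-> offset [64.  -3.6] z now 240.7 roll -0.0003 psi 170.94 t 45.5833
```

>>> {"method": "jog_arm", "body": {"motion": [{"offset":[66,-3.6,0],"roll":0,"hand":50},{"offset":[66,-3.6,0],"roll":0,"hand":50},{"offset":[66,-3.6,0],"roll":0,"hand":50},{"offset":[66,-3.6,35],"roll":0,"hand":50},{"offset":[66,-3.6,65],"roll":0,"hand":50},{"offset":[66,-3.6,80],"roll":0,"hand":50},{"offset":[66,-3.6,80],"roll":0,"hand":50},{"offset":[66,-3.6,80],"roll":0,"hand":12},{"offset":[66,-3.6,80],"roll":0,"hand":12},{"offset":[66,-3.6,80],"roll":0,"hand":12},{"offset":[66,-3.6,80],"roll":0,"hand":12},{"offset":[66,-3.6,80],"roll":0,"hand":12},{"offset":[66,-3.6,80],"roll":0,"hand":12},{"offset":[66,-3.6,80],"roll":0,"hand":12}]}}

```text
clock: 46.75
tool_pos: [0.4603, -0.1545, 0.1613]
orientation: [180.0, 0.1, 170.9]
force: [-0.4, 2.6, 4.4]
opening: 0.0195
```

>>> {"method": "jog_arm", "body": {"motion": [{"offset":[0,15,0],"roll":0,"hand":12},{"offset":[0,30,0],"roll":0,"hand":12},{"offset":[0,45,0],"roll":0,"hand":12},{"offset":[0,58,0],"roll":0,"hand":12},{"offset":[0,68,0],"roll":0,"hand":12},{"offset":[0,73,0],"roll":0,"hand":12},{"offset":[0,76,0],"roll":0,"hand":12},{"offset":[0,77,0],"roll":0,"hand":12},{"offset":[0,77,0],"roll":0,"hand":12}]}}

```text
clock: 47.5
tool_pos: [0.4726, -0.0782, 0.1613]
orientation: [180.0, 0.1, 171.0]
force: [-0.9, 1.1, 7.2]
opening: 0.0196
```

>>> {"method": "jog_arm", "body": {"motion": [{"offset":[0,1,0],"roll":0,"hand":12},{"offset":[0,2,0],"roll":0,"hand":12},{"offset":[0,2,0],"roll":0,"hand":12}]}}

```text
clock: 47.75
tool_pos: [0.4727, -0.0767, 0.1613]
orientation: [-180.0, 0.1, 171.0]
force: [-0.8, -0.8, 6.1]
opening: 0.0197
```

>>> {"method": "jog_arm", "body": {"motion": [{"offset":[0,1,0],"roll":0,"hand":12},{"offset":[0,2,0],"roll":0,"hand":12},{"offset":[0,2,0],"roll":0,"hand":12}]}}

```text
clock: 48.0
tool_pos: [0.4727, -0.0764, 0.1613]
orientation: [-179.8, 0.0, 171.0]
force: [0.9, -12.8, 5.6]
opening: 0.0198
```

End stop reached. Release, withdraw, and check.

>>> {"method": "jog_arm", "body": {"motion": [{"offset":[0,-1,0],"roll":0,"hand":50},{"offset":[0,-2,0],"roll":0,"hand":50},{"offset":[0,-2,0],"roll":0,"hand":50},{"offset":[0,-2,0],"roll":0,"hand":50},{"offset":[0,-2,-40],"roll":0,"hand":50},{"offset":[0,-2,-80],"roll":0,"hand":50},{"offset":[-66,-30,-120],"roll":0,"hand":66},{"offset":[-66,-30,-120],"roll":0,"hand":66},{"offset":[-66,-30,-120],"roll":0,"hand":66},{"offset":[-120,-30,-120],"roll":0,"hand":66},{"offset":[-120,-30,-120],"roll":0,"hand":66},{"offset":[-120,-30,-120],"roll":0,"hand":66}]}}

```text
clock: 49.0
tool_pos: [0.5884, -0.1233, 0.2788]
orientation: [-180.0, -0.1, 170.9]
force: [0.8, 0.7, -0.6]
opening: 0.0659
```

```bash
python3 - <<'E'
from h import *
i,K,C=snap('wrist');print(ctrl.get_obs()['tool_pos'])
s=snap('side')[0]
a=cv2.resize(i[0:200,180:460],None,fx=2,fy=2);b=cv2.resize(s[170:310,225:421],None,fx=560/196,fy=200/70)[:400]
cv2.imwrite('pics/fin.png',cv2.resize(np.vstack([a,b]),(560,600)) [:,:,::-1])
blanks('scene')
E
```

```text
[ 0.58704606 -0.12299816  0.2789575 ]
scene px [ 91. 121.] xy -350.2 -485.1 size 299 51 ang -4.6
scene px [ 25. 128.] xy -487.6 -639.9 size 395 243 ang -13.5
scene px [121. 101.] xy -404.3 -339.4 size 398 47 ang -7.3
scene px [177.  11.] xy -803.4 59.4 size 585 366 ang 53.5
```

View pics/fin.png

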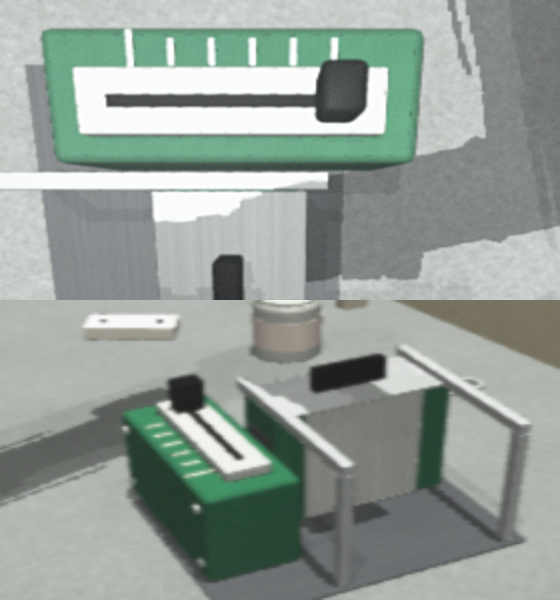

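Cover is shut over the well, tally stands at the last mark (five), the bench is clear of beech blanks and the bystanders are in place.

```bash
python3 -c "
from plant import ctrl,order
print(order.close_job(),ctrl.get_obs()['clock'])"
```

```text
the job is handed in; nothing more can be done
the job is handed in; nothing more can be done
```

The job is handed in: all five beech blanks are loaded, the cover is shut and the tally reads five. It took about 49 s of the 210 s on the robot's clock.

- **Cover:** I slid it open to its stop before loading (grip measured 99.7 mm back from the well centre). I slid it shut against its stop after the last blank, and the wrist force rose to about 14 N there.
- **Blanks:** I loaded each one and pushed it down. After each push the top blank measured about 110 × 46 mm when cast onto the mouth height. Close-ups after the first and fifth show both catches over the blank. For the three in between I relied on the measurement only.
- **Tally:** I moved it to its end stop, where the force rose to about 13 N. The last picture shows it at the sixth mark, which is five.
- **Bench:** The last picture shows the cover over the well. The final camera search found no beech blanks left on the bench. I did not touch the tin, tape, spanner or the green and white look-alikes.

**What disagreed:**
- The readings at the end of each push were only 4 to 6 N, below the 10 to 25 N given. They were taken between steps, so any peak at the catches would not show.
- The blanks sit about 1.7 mm towards the well's +x end in my measurement, within its 2.5 mm of play.

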